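# Make up a staining kit and a sampling kit

## Robot

A 6-joint arm with a two-finger parallel gripper is mounted at the origin on a cart in front of the work surface, level with it; the furniture and walls round the work are solid. World frame = base frame: x ahead of the robot, y to its left, z up, the work surface at z = 0. Lengths are in m, angles in rad, forces in N, time in s.
With the tool pointing down it reaches from about 0.35 to 0.975 m from the base axis. Payload 4.9 kg.
Tool frame: the origin (TCP) lies at the very end of the fingers, on their centre line; the grasp point (between the pads) lies 19 mm behind it; z points along the fingers, y is the direction in which the jaws open and shut (so a half turn about z gives the same grasp; the last joint's range is limited). The gripper opens to 85 mm and grips with 20 to 120 N. Pads are 22 mm wide; open, the fingers measure 114 mm over their backs; the gripper's body (76 mm by 85 mm) begins 54 mm behind the grasp point. The pads swing forward as they close: fully open they stand 13 mm farther back than shut.
Start: joints at [1.178, 0.053, 1.613, -0, 1.476, -0.119], TCP at [0.169, 0.602, 0.231] pointing down, gripper open.
Joint ranges: [-3.01, 3.01], [-1.01, 2.22], [0.06, 2.58], [-1.02, 4.17], [0.09, 2.62], [-3.14, 3.14]. Speed limits (rad/s): [2.57, 2.57, 3.14, 3.14, 3.14, 3.14].

## Interface

Orientations are given as a rotation vector (axis times angle).
In Python, from station import ctrl gives the robot as it stands.
- The arm moves only by the tool step_arm, never from a script. Its argument "moves" is a list of rows, each a list of 5 numbers: the opening, from 0 (shut) to 1 (fully open), then the shift along the world's x, y, z in m, then the turn about the world's z in degrees. A call has 1 to 20 rows; each row shifts and turns the pose as measured when the row begins; what a row does not reach is not made up. A row lasts 1/8 s, in which the tool goes at most 62.5 mm and 10.7 degrees, less where a joint would pass 70% of its speed; a pose out of reach is approached as far as the arm can. A call is refused whole if a number of a shift passes 0.0625 or a number of a turn 10.7, either way. A call with a gripper value outside its range is refused whole. The fingers move at their own pace and stop on an object; "newtons" is the grip in N (left out, the last holds). Time passes only in rows, so rows that do not move let the fingers close. It gives the time, the measured TCP pose, the force and the opening at its end, in the units of the state.
- ctrl.get_obs(): the state, without advancing time (a new reading comes with each control period).
- ctrl.get_image(name): name is "side" or "top"; returns a dict with "color" (480x640x3 uint8, red, green, blue), "camera_matrix" (3x3 intrinsics, pixels), "k1" (the pictures are not rectified: a ray, as slopes to the right and down, at radius r is drawn at 1 + k1 r^2 times it, then the intrinsics apply), "R" (3x3) and "t" (3): a world point X has camera coordinates R X + t. Camera axes: x right, y down, z forward; pixel columns grow to the right and rows downward; lengths in m; the calibration is good to about 2 mm. A picture is of the moment at which its call begins. There is no depth.
- ctrl.finish_job(): hands the job in, once; it reports no verdict.
Trained networks look in a picture, given as the dict that the camera call returned (one of the last four; its "shot" number tells which), for a name from the list of things; names that differ only in an ending like _2 or _b are one class to them, and where a whole thing is asked for, a point or a joint stands for the part that bears it (a point fixed in the world has none). Each returns a list of dicts, best first, with "p" (0 to 1); they miss things now and then, are a little off and sometimes report something else, mostly with a low value. They report only what shows in the picture. A call takes as long as a camera call.
- ctrl.spot_in(picture, query): "bbox" ([left, top, right, bottom] in pixels, round what is visible of it).
The state is a dict: "t": time; "q": joint angles; "dq": joint speeds; "effort": joint torques, N m; "tool_pos": TCP position; "tool_rot": TCP orientation; "contact_force": force on the tool from outside, world axes, zero at the start; "wrist_torque": the same for the moment, N m; "opening": finger opening in m.
Only numpy, scipy, OpenCV 4.12 (cv2) and the standard library are available. Lean on these libraries where they do the work, as an engineer would, in place of code of your own. Each camera call takes 0.05 s, during which the arm holds its last target.

## Task

Make up two kits, each thing centred on its pad: in the blue tray the box of slides, flat and lengthways on the oblong pad, and the small dropper bottle upright on the round pad; in the yellow tray the white square bottle upright and squared up on the square pad, and the upper steel cup, lifted straight off the stack, mouth up on the round pad. Leave the lower cup, the large amber bottle and the conical flask standing where they are.

Things in the scene. Friction and masses are not known exactly. Their poses are not given: they have to be found in the camera images.
- blue_tray: blue low open tray fixed to the worktop, 216 (its x) x 124 (its y) x 9 mm high, walls 4 mm thick; origin at the centre of its underside, z up, x along its length; roughly x ahead of the robot. On its floor are two flat white pads whose tops are 6 mm above the origin: an oblong pad 56 (x) x 108 (y) mm centred at x = +46 mm, y = 0, and a round pad of 64 mm diameter centred at x = -46 mm, y = 0.
- yellow_tray: yellow low open tray fixed to the worktop, 216 (its x) x 124 (its y) x 9 mm high, walls 4 mm thick; origin at the centre of its underside, z up, x along its length; roughly x ahead of the robot. On its floor are two flat black pads whose tops are 6 mm above the origin: a square pad 80 x 80 mm centred at x = +46 mm, y = 0, and a round pad of 68 mm diameter centred at x = -46 mm, y = 0.
- slide_box_mid (a point): low white cardboard box of microscope slides with green-blue bands, lying flat, 32 (its x) x 84 (its y) x 29 mm high, about 80 g; the point is its centre, 14.5 mm above its underside; z up. Grasp it across the 32 mm.
- dropper_bottle_mid (a point): small round amber dropper bottle with a black cap and narrow black rubber bulb, 100 mm tall, about 45 g; body 36 mm in diameter, straight sides up to 43 mm, then shoulders; collar 22 mm in diameter at 58 to 71 mm, bulb 14 mm above. The point is on its axis 50 mm above its underside; z up.
- sample_bottle_mid (a point): white square bottle with a grey screw cap, 100 mm tall, about 90 g; body 46 x 46 mm (flats square to its x and y), up to about 65 mm, then shoulders; cap 31 mm in diameter at 80 to 100 mm. The point is on its axis 50 mm above its underside; z up.
- upper_cup_mid (a point): steel cup with a red band, the upper of two alike, nested. 60 mm tall, open top, 80 g: from 24 mm up to the rim a straight wall, outer diameter 50, 2 mm thick; below it a foot 37 to 41 mm wide, loose (2 mm play) in the lower mouth. Its shoulder rests on the lower rim: underside 36 mm above the lower cup's, straight wall free 60 to 96 mm above the worktop. Point: on the axis, 30 mm above underside.
- lower_cup_mid (a point): the lower of the two steel cups (just like the upper), standing on the worktop and not to be taken; the point is on its axis 30 mm above its underside.
- amber_5_mid (a point): bystander: round amber reagent bottle with a black cap, 56 mm in diameter, 101 mm tall; the point is on its axis 50 mm above its underside.
- erlenmeyer_100_mid (a point): bystander: glass conical flask with pink contents, 64 mm in diameter at the foot, 106 mm tall; the point is on its axis 53 mm above its underside.

How it is judged:
At the end, for the whole second after the job is handed in: Each of the four things rests upright on its own pad, centre within 12 mm of the pad's centre along the tray's x and y, height within 5 mm; slide box and square bottle within 0.2 rad of their pads' sides; all at rest; lower cup upright within 25 mm of its start (x of slide_box_mid in the frame of blue_tray between 0.034 and 0.058 m and y of slide_box_mid in the frame of blue_tray between -0.012 and 0.012 m and z of slide_box_mid in the frame of blue_tray between 0.0155 and 0.0255 m and angle between each of slide_box_mid, dropper_bottle_mid, sample_bottle_mid, upper_cup_mid, lower_cup_mid's own z axis and vertical below 0.1 rad and linear speed of each of slide_box, dropper_bottle, sample_bottle, upper_cup below 0.02 m/s and angular speed of each of slide_box, dropper_bottle, sample_bottle, upper_cup below 0.2 rad/s and angle between the y axis of slide_box_mid and the y axis of blue_tray, either way round below 0.2 rad and x of dropper_bottle_mid in the frame of blue_tray between -0.058 and -0.034 m and y of dropper_bottle_mid in the frame of blue_tray between -0.012 and 0.012 m and z of dropper_bottle_mid in the frame of blue_tray between 0.051 and 0.061 m and x of sample_bottle_mid in the frame of yellow_tray between 0.034 and 0.058 m and y of sample_bottle_mid in the frame of yellow_tray between -0.012 and 0.012 m and z of sample_bottle_mid in the frame of yellow_tray between 0.051 and 0.061 m and (angle between the x axis of sample_bottle_mid and the x axis of yellow_tray, either way round below 0.2 rad or angle between the x axis of sample_bottle_mid and the y axis of yellow_tray, either way round below 0.2 rad) and x of upper_cup_mid in the frame of yellow_tray between -0.058 and -0.034 m and y of upper_cup_mid in the frame of yellow_tray between -0.012 and 0.012 m and z of upper_cup_mid in the frame of yellow_tray between 0.031 and 0.041 m and distance of lower_cup_mid from where it was at the start of the episode below 0.025 m); the robot touches nothing.
It fails at once if the lower cup is shifted more than 25 mm or tipped (distance of lower_cup_mid from where it was at the start of the episode above 0.025 m or angle between lower_cup_mid's own z axis and vertical above 0.35 rad).
It fails at once if the large amber bottle is shifted more than 25 mm or tipped (distance of amber_5_mid from where it was at the start of the episode above 0.025 m or angle between amber_5_mid's own z axis and vertical above 0.35 rad).
It fails at once if the conical flask is shifted more than 25 mm or tipped (distance of erlenmeyer_100_mid from where it was at the start of the episode above 0.025 m or angle between erlenmeyer_100_mid's own z axis and vertical above 0.35 rad).
It also fails if it takes over 112 s, if anything falls off the work surface, if the arm or the gripper's body presses on something with over 40 N, if the wrist force passes 120 N, or if a joint passes its speed limit or range.

## Working session

There is one attempt and no reset: what is moved stays moved. The work goes in short steps, Python scripts to look and compute and a tool call to move; the robot and the scene stay as the last step left them, time stands still between calls to the robot, and variables do not carry over. Pictures are saved under pics/ and viewed, and the job is handed in when it is done.

Besides the shell and the picture viewer there is one more tool, called after "Request:" by a JSON object that holds its "fn" and its "kwargs", one argument or row to a line. step_arm: Moves the arm, as the interface text tells. Its arguments: {"type":"object","properties":{"moves":{"type":"array","items":{"type":"array","items":{"type":"number"}}},"newtons":{"type":"number"}},"required":["moves"]}

```bash
ls; mkdir -p pics
cat > h.py <<'E'
import numpy as np, cv2, pickle
from station import ctrl
def shoot(n,f):
    im=ctrl.get_image(n); cv2.imwrite('pics/'+f,im['color'][:,:,::-1]); pickle.dump(im,open('pics/'+f+'.pkl','wb')); return im
def proj(im,X):
    c=np.atleast_2d(X)@np.array(im['R']).T+np.array(im['t']); s=c[:,:2]/c[:,2:]; r2=(s**2).sum(1,keepdims=True); s=s*(1+im['k1']*r2)
    K=np.array(im['camera_matrix']); return s*[K[0,0],K[1,1]]+[K[0,2],K[1,2]]
def ray(im,uv,z):
    K=np.array(im['camera_matrix']); d=(np.atleast_2d(np.array(uv,float))-[K[0,2],K[1,2]])/[K[0,0],K[1,1]]
    s=d.copy()
    for _ in range(20): s=d/(1+im['k1']*(s**2).sum(1,keepdims=True))
    R=np.array(im['R']);o=-R.T@np.array(im['t']); w=np.c_[s,np.ones(len(s))]@R
    return o+w*((z-o[2])/w[:,2])[:,None]
E
python3 - <<'E'
from h import *
for n in ['top','side']:
    im=shoot(n,n+'0.png'); R=np.array(im['R']); print(n,im['k1'],np.round(-R.T@im['t'],3),np.round(R,2).tolist(),np.round(im['camera_matrix'],0).tolist())
    for q in ['blue_tray','yellow_tray','slide_box','dropper_bottle','sample_bottle','upper_cup','lower_cup','amber_5','erlenmeyer_100']:
        for nm in [q]:
            try: r=ctrl.spot_in(im,nm)
            except Exception as e:
                r=ctrl.spot_in(im,nm+'_mid')
            print(q,[(np.round(x['bbox']).astype(int).tolist(),round(x['p'],2)) for x in r[:3]])
print(ctrl.get_obs())
E
```

```text
pics
top -0.07909705252860802 [ 0.45  -0.011  0.97 ] [[0.0, -1.0, 0.01], [-1.0, -0.0, -0.09], [0.09, -0.01, -1.0]] [[461.0, 0.0, 314.0], [0.0, 461.0, 243.0], [0.0, 0.0, 1.0]]
blue_tray [([134, 196, 191, 300], 0.77)]
yellow_tray [([217, 217, 281, 324], 0.81)]
slide_box [([454, 241, 495, 274], 0.7)]
dropper_bottle [([384, 272, 409, 291], 0.57)]
sample_bottle [([408, 208, 443, 238], 0.66), ([133, 194, 192, 299], 0.55)]
upper_cup [([307, 248, 335, 277], 0.95), ([411, 207, 444, 239], 0.69)]
lower_cup []
amber_5 [([295, 309, 323, 339], 0.74), ([410, 206, 443, 237], 0.42)]
erlenmeyer_100 [([442, 156, 476, 186], 0.96)]
side -0.1372869206747383 [ 0.536 -1.061  0.505] [[1.0, 0.0, -0.02], [-0.02, -0.38, -0.93], [-0.01, 0.93, -0.38]] [[580.0, 0.0, 325.0], [0.0, 580.0, 237.0], [0.0, 0.0, 1.0]]
blue_tray [([277, 207, 372, 228], 0.63)]
yellow_tray [([259, 233, 356, 261], 0.81)]
slide_box [([287, 342, 333, 392], 0.75)]
dropper_bottle [([276, 264, 294, 324], 0.68)]
sample_bottle [([339, 282, 377, 346], 0.7)]
upper_cup [([292, 229, 321, 254], 0.83)]
lower_cup [([296, 254, 319, 283], 0.93)]
amber_5 [([231, 224, 262, 284], 0.71)]
erlenmeyer_100 [([414, 298, 455, 370], 0.7)]
{'t': 1.0, 'q': array([ 1.17800242e+00,  5.26698961e-02,  1.61288126e+00, -2.08304410e-05,
        1.47598011e+00, -1.18991369e-01]), 'dq': array([ 0.00097261,  0.00095216,  0.00177078, -0.00075877, -0.0002643 ,
       -0.00108979]), 'effort': array([ 2.61274918e-04, -3.93695247e+01, -3.70472968e+01, -7.42142629e-05,
        7.74729784e-06,  2.64993344e-05]), 'tool_pos': array([0.16899425, 0.60171323, 0.23133347]), 'tool_rot': array([4.28737909e-01, 3.11216396e+00, 8.50537070e-05]), 'contact_force': array([ 1.07952211, -0.52033758,  0.12974727]), 'wrist_torque': array([-0.00474198,  0.00196952, -0.00567596]), 'opening': 0.08557625999723492}
```

Run:
```python
import cv2
a=cv2.imread('pics/top0.png'); cv2.imwrite('pics/top0c.png',cv2.resize(a[140:350,120:520],(800,420),interpolation=cv2.INTER_CUBIC))
a=cv2.imread('pics/side0.png'); cv2.imwrite('pics/side0c.png',cv2.resize(a[190:410,210:490],(764,600),interpolation=cv2.INTER_CUBIC))
```

```text
(no output)
```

View pics/top0c.png

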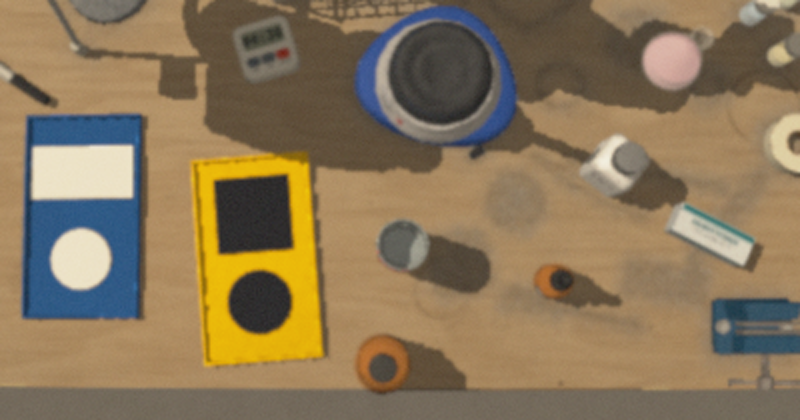

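View pics/side0c.png

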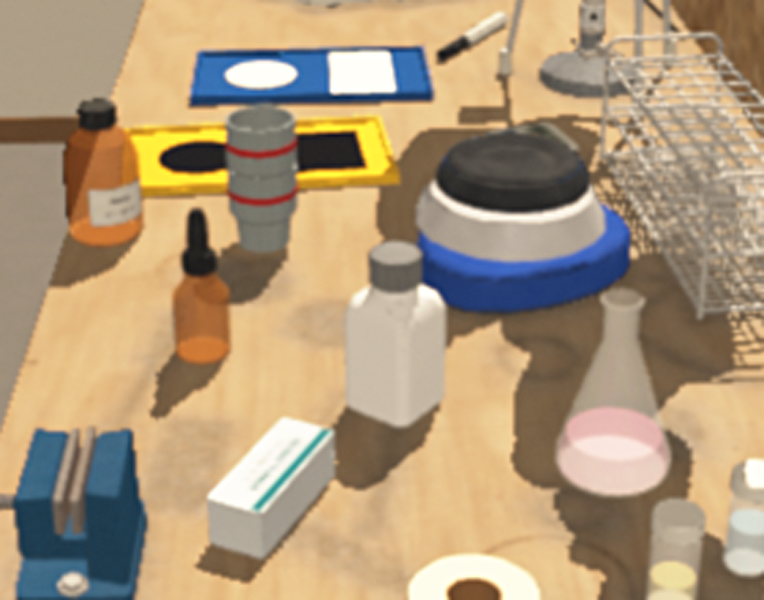

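View pics/top0.png

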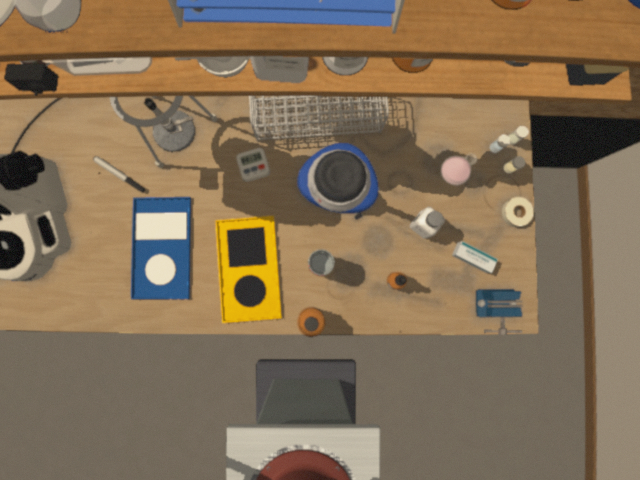

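Run:
```python
from h import *
im=pickle.load(open('pics/top0.png.pkl','rb')); a=im['color'].astype(int)
hsv=cv2.cvtColor(im['color'],cv2.COLOR_RGB2HSV)
def blobs(m,x0,y0,x1,y1):
    k=np.zeros(m.shape,np.uint8); k[y0:y1,x0:x1]=m[y0:y1,x0:x1]; n,l,s,c=cv2.connectedComponentsWithStats(k)
    return [(s[i],c[i],(l==i)) for i in range(1,n) if s[i][4]>80]
w=(a.min(2)>170).astype(np.uint8); b=(a.max(2)<90).astype(np.uint8)
for nm,m,bb in [('white',w,(136,200,190,298)),('black',b,(222,222,278,320))]:
    P=[]
    for s,c,l in blobs(m,*bb):
        r=cv2.minAreaRect(np.argwhere(l)[:,::-1].astype(np.float32)); p=ray(im,c,.006)[0]; P.append(p)
        corners=ray(im,cv2.boxPoints(r),.006); print(nm,s,c.round(1),p.round(4),r[2], [np.linalg.norm(corners[i]-corners[i-1]).round(3) for i in range(2)])
    d=P[0]-P[1]; print('dist',np.linalg.norm(d),'yaw deg',np.degrees(np.arctan2(d[1],d[0])),'centre',(P[0]+P[1])/2)
# slide box crop etc
c=im['color'][195:300,375:505,::-1]; cv2.imwrite('pics/t1.png',cv2.resize(c,None,fx=5.7,fy=5.7,interpolation=cv2.INTER_CUBIC))
c=im['color'][240:345,285:345,::-1]; cv2.imwrite('pics/t2.png',cv2.resize(c,None,fx=5.7,fy=5.7,interpolation=cv2.INTER_CUBIC))
```

```text
white [ 137  213   49   26 1265] [161.  225.5] [0.568  0.3034 0.006 ] 90.0 [np.float64(0.053), np.float64(0.103)]
white [146 255  29  29 674] [159.7 269.1] [0.4758 0.3031 0.006 ] 90.0 [np.float64(0.059), np.float64(0.06)]
dist 0.09228580542317523 yaw deg 0.1569747932134435 centre [0.52189697 0.30325804 0.006     ]
black [ 228  228   38   38 1273] [246.3 246.7] [0.5238 0.1214 0.006 ] 85.60128784179688 [np.float64(0.075), np.float64(0.075)]
black [235 276  30  30 721] [249.5 290.5] [0.4324 0.1134 0.006 ] 90.0 [np.float64(0.06), np.float64(0.061)]
dist 0.09182131322231518 yaw deg 4.990355951531168 centre [0.4781127  0.11737136 0.006     ]
```

View pics/t1.png

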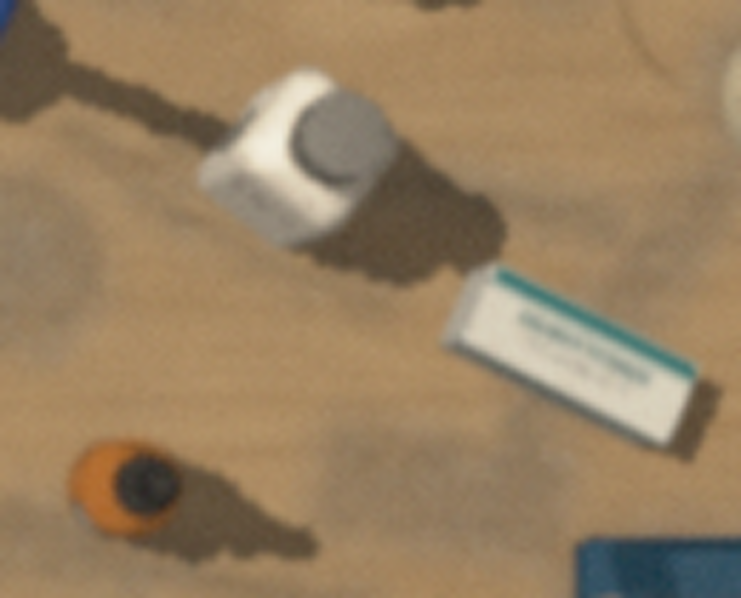

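View pics/t2.png

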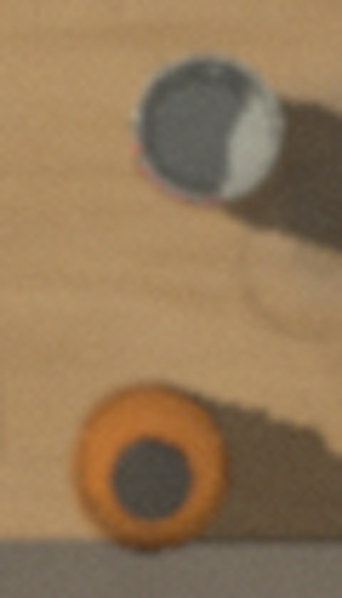

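```bash
cat > m.py <<'E'
from h import *
top=pickle.load(open('pics/top0.png.pkl','rb')); side=pickle.load(open('pics/side0.png.pkl','rb'))
def T1(x,y,ox=375,oy=195): return ((x+.5)/5.7-.5+ox,(y+.5)/5.7-.5+oy)
if __name__=='__main__':
    print('cap',ray(top,T1(346,140),.1).round(4))
    e=ray(top,[T1(200,183),T1(290,245)],.003); print('base edge',e.round(4),np.linalg.norm(e[1]-e[0]),np.degrees(np.arctan2(*(e[1]-e[0])[[1,0]])))
    s=ray(top,[T1(487,265),T1(697,370),T1(665,443),T1(460,342)],.029); print('box',s.round(4),s.mean(0).round(4)); 
    for i in range(4): d=s[i]-s[i-1]; print(np.linalg.norm(d).round(4),np.degrees(np.arctan2(d[1],d[0])).round(1))
    print('drop bulb',ray(top,T1(148,484),.085).round(4)); 
    print('cup',ray(top,T1(208,128,285,240),.096).round(4)); print('amber',ray(top,T1(151,478,285,240),.101).round(4))
    print('flask',ray(top,(455.5,170),.03).round(4))
E
python3 m.py
```

```text
cap [[ 0.5711 -0.2521  0.1   ]]
base edge [[ 0.5682 -0.2235  0.003 ]
 [ 0.5451 -0.257   0.003 ]] 0.04062129584554005 -124.53070826810188
box [[ 0.5356 -0.3228  0.029 ]
 [ 0.4976 -0.4001  0.029 ]
 [ 0.471  -0.3874  0.029 ]
 [ 0.5076 -0.3122  0.029 ]] [ 0.503  -0.3556  0.029 ]
0.03 -20.7
0.0861 -116.2
0.0294 154.4
0.0836 64.1
drop bulb [[ 0.4558 -0.1865  0.085 ]]
cup [[ 0.4884 -0.0332  0.096 ]]
amber [[ 0.3733 -0.0147  0.101 ]]
flask [[ 0.6854 -0.317   0.03  ]]
```

```bash
cat > ov.py <<'E'
from m import *
import sys
def circ(x,y,z,r): t=np.linspace(0,2*np.pi,40); return np.c_[x+r*np.cos(t),y+r*np.sin(t),0*t+z]
def rect(x,y,z,a,b,yaw):
    c,s=np.cos(yaw),np.sin(yaw); p=np.array([[a,b],[-a,b],[-a,-b],[a,-b],[a,b]])/2
    return np.c_[x+p[:,0]*c-p[:,1]*s,y+p[:,0]*s+p[:,1]*c,np.full(5,z)]
def draw(im,polys,f,box,S):
    x0,y0,x1,y1=box; c=cv2.resize(np.ascontiguousarray(im['color'][y0:y1,x0:x1,::-1]),None,fx=S,fy=S,interpolation=cv2.INTER_CUBIC)
    for p in polys:
        q=(proj(im,p)-[x0,y0]+.5)*S-.5; cv2.polylines(c,[np.round(q).astype(int)],False,(255,0,255),1)
    cv2.imwrite('pics/'+f,c); print(c.shape)
E
cat > ov1.py <<'E'
from ov import *
P=[]
x,y=.572,-.2525
P+=[rect(x,y,z,.046,.046,np.radians(-34.5)) for z in (0,.065)]+[circ(x,y,.1,.0155)]
P+=[rect(.503,-.3556,z,.032,.084,np.radians(-26)) for z in (0,.029)]
P+=[circ(.456,-.1865,z,r) for z,r in [(0,.018),(.043,.018),(.071,.011),(.1,.007)]]
P+=[circ(.4884,-.0332,z,r) for z,r in [(0,.0185),(.024,.025),(.06,.025),(.096,.025)]]
P+=[circ(.3733,-.0147,z,r) for z,r in [(0,.028),(.101,.014)]]
def tray(x,y,yw):
    c,s=np.cos(yw),np.sin(yw); return [rect(x,y,.009,.216,.124,yw),(x+.046*c,y+.046*s),(x-.046*c,y-.046*s)]
r,p,q=tray(.5219,.3033,.0027); P+=[r,rect(*p,.006,.056,.108,.0027),circ(*q,.006,.032)]
r,p,q=tray(.4781,.1174,.087); P+=[r,rect(*p,.006,.08,.08,.087),circ(*q,.006,.034)]
draw(top,P,'o_t.png',(125,190,505,345),2.1)
draw(side,P,'o_s.png',(215,200,465,400),3)
draw(top,P,'o_t2.png',(280,200,505,345),3.5)
E
python3 ov1.py
```

```text
(326, 798, 3)
(600, 750, 3)
(508, 788, 3)
```

View pics/o_t2.png

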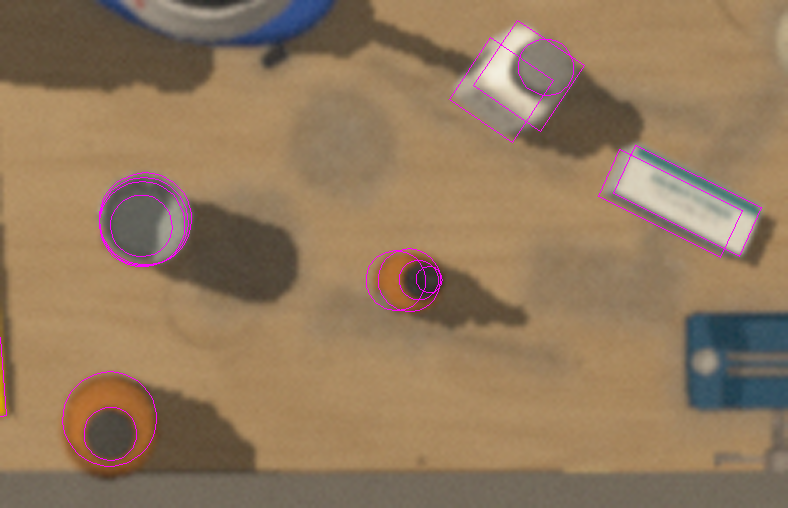

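View pics/o_t.png

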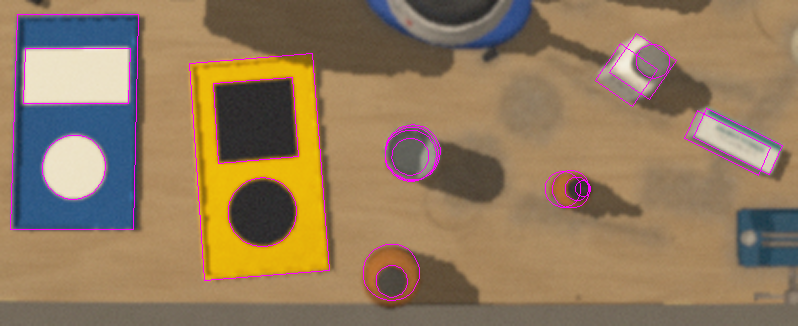

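View pics/o_s.png

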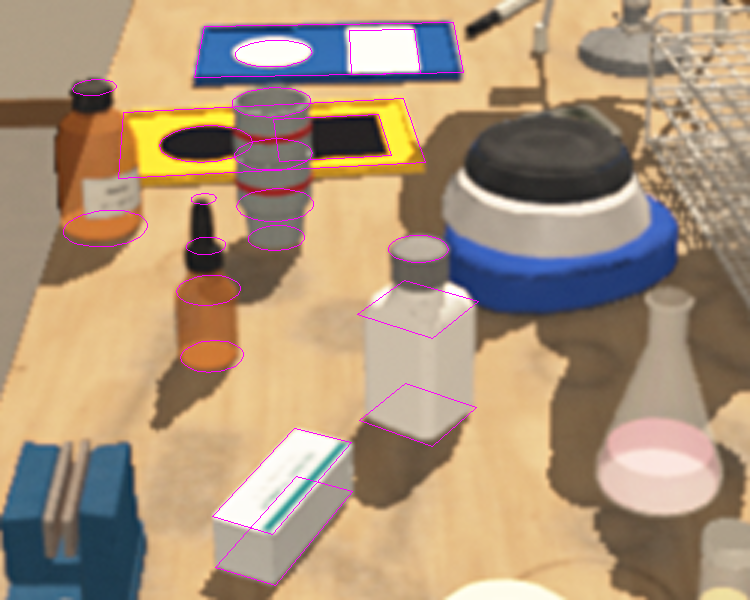

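Request:
{"fn": "step_arm", "kwargs": {
  "moves": [
    [1,0.035,-0.04,0,-4.2],
    [1,0.035,-0.04,0,-4.2],
    [1,0.035,-0.04,0,-4.2],
    [1,0.035,-0.04,0,-4.2],
    [1,0.035,-0.04,0,-4.2],
    [1,0.035,-0.04,0,-4.2],
    [1,0.035,-0.04,0,-4.2],
    [1,0.035,-0.04,0,-4.2],
    [1,0.003,-0.04,0,-4.2],
    [1,0.003,-0.04,0,-4.2],
    [1,0.003,-0.04,0,-4.2],
    [1,0.003,-0.04,0,-4.2],
    [1,0.003,-0.04,0,-4.2],
    [1,0.003,-0.04,0,-4.2],
    [1,0.003,-0.04,0,-4.2],
    [1,0.003,-0.04,0,-4.2],
    [1,0.003,-0.04,0,-4.2],
    [1,0.003,-0.04,0,-4.2]
  ],
  "newtons": 30
}}

```text
t: 3.25
tool_pos: [0.4859, -0.1404, 0.2348]
tool_rot: [2.281, 2.145, 0.008]
contact_force: [0.3, 0.3, 0.3]
opening: 0.0852
```

```bash
cat > st.py <<'E'
from h import *
import sys
o=ctrl.get_obs(); r=o['tool_rot']; n=np.linalg.norm(r)
from scipy.spatial.transform import Rotation as Ro
M=Ro.from_rotvec(r).as_matrix(); jaw=np.degrees(np.arctan2(M[1,1],M[0,1])); 
print('t',round(o['t'],2),'pos',o['tool_pos'].round(4),'jaw',jaw.round(1),'op',round(o['opening'],4),'F',o['contact_force'].round(1),'zaxis',M[:,2].round(3))
if len(sys.argv)>3:
    x,y,j=map(float,sys.argv[1:4]); print('need',(x-o['tool_pos'][0]).round(4),(y-o['tool_pos'][1]).round(4),'turn',((j-jaw+90)%180-90).round(1))
E
python3 st.py .503 -.3556 -26
```

```text
t 3.25 pos [ 0.4859 -0.1404  0.2348] jaw -3.5 op 0.0852 F [0.3 0.3 0.3] zaxis [ 0.011 -0.004 -1.   ]
need 0.0171 -0.2152 turn -22.5
```

Request:
{"fn": "step_arm", "kwargs": {
  "moves": [
    [1,0.003,-0.04,0,-4.5],
    [1,0.003,-0.04,0,-4.5],
    [1,0.003,-0.04,0,-4.5],
    [1,0.003,-0.04,0,-4.5],
    [1,0.003,-0.04,0,-4.5],
    [1,0.002,-0.015,0,0],
    [1,0,0,0,0]
  ]
}}

```text
t: 4.12
tool_pos: [0.5025, -0.3646, 0.2352]
tool_rot: [2.668, 1.637, 0.006]
contact_force: [0.4, 0.4, -0.6]
opening: 0.0856
```

```bash
python3 st.py .503 -.3556 -26
```

```text
t 4.12 pos [ 0.5025 -0.3646  0.2352] jaw -26.9 op 0.0856 F [ 0.4  0.4 -0.6] zaxis [ 0.01  -0.008 -1.   ]
need 0.0005 0.009 turn 0.9
```

Request:
{"fn": "step_arm", "kwargs": {
  "moves": [
    [1,0,0.009,-0.03,1],
    [1,0,0,-0.04,0],
    [1,0,0,-0.04,0],
    [1,0,0,-0.04,0],
    [1,0,0,-0.02,0],
    [1,0,0,0,0]
  ]
}}

```text
t: 4.88
tool_pos: [0.5043, -0.3477, 0.0642]
tool_rot: [2.641, 1.674, 0.012]
contact_force: [-0.7, -0.3, -0.0]
opening: 0.0852
```

```bash
python3 st.py .503 -.3556 -26
```

```text
t 4.88 pos [ 0.5043 -0.3477  0.0642] jaw -25.3 op 0.0852 F [-0.7 -0.3 -0. ] zaxis [ 0.014 -0.008 -1.   ]
need -0.0013 -0.0079 turn -0.7
```

Request:
{"fn": "step_arm", "kwargs": {
  "moves": [
    [1,-0.001,-0.006,-0.01,0],
    [1,0,0,-0.02,0],
    [1,0,0,-0.015,0],
    [1,0,0,0,0],
    [1,0,0,0,0]
  ]
}}

```text
t: 5.5
tool_pos: [0.5056, -0.356, 0.0207]
tool_rot: [2.635, 1.671, 0.015]
contact_force: [-0.2, -0.1, 0.5]
opening: 0.0854
```

```bash
python3 st.py .503 -.3556 -26
python3 - <<'E'
from h import *
im=shoot('top','top1.png'); c=im['color'][190:320,400:540,::-1]; cv2.imwrite('pics/t3.png',cv2.resize(c,None,fx=4,fy=4))
im=shoot('side','side1.png'); c=im['color'][290:420,240:400,::-1]; cv2.imwrite('pics/s3.png',cv2.resize(c,None,fx=4,fy=4))
E
```

```text
t 5.5 pos [ 0.5056 -0.356   0.0207] jaw -25.2 op 0.0854 F [-0.2 -0.1  0.5] zaxis [ 0.019 -0.013 -1.   ]
need -0.0026 0.0004 turn -0.8
```

View pics/s3.png

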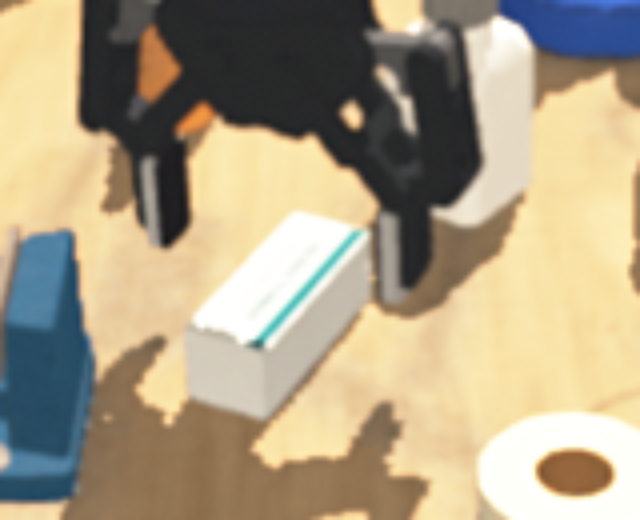

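Request:
{"fn": "step_arm", "kwargs": {
  "moves": [
    [1,-0.002,0,-0.008,0],
    [1,0,0,-0.006,0],
    [1,0,0,0,0],
    [0.2,0,0,0,0],
    [0.2,0,0,0,0],
    [0.2,0,0,0,0],
    [0.2,0,0,0,0],
    [0.2,0,0,0,0]
  ]
}}

```text
t: 6.6
tool_pos: [0.5043, -0.3566, 0.0073]
tool_rot: [2.633, 1.67, 0.016]
contact_force: [0.1, -0.2, 0.2]
opening: 0.0311
```

```bash
python3 st.py .503 -.3556 -26
```

```text
t 6.6 pos [ 0.5043 -0.3566  0.0073] jaw -25.2 op 0.0311 F [ 0.1 -0.2  0.2] zaxis [ 0.022 -0.015 -1.   ]
need -0.0013 0.001 turn -0.8
```

Request:
{"fn": "step_arm", "kwargs": {
  "moves": [
    [0.2,0,0,0.03,0],
    [0.2,0,0,0.05,0],
    [0.2,0,0,0.05,0],
    [0.2,0,0.03,0.05,1.5],
    [0.2,0,0.05,0.01,1.5],
    [0.2,0,0.05,0,1.5],
    [0.2,0,0.05,0,1.5],
    [0.2,0,0.05,0,1.5],
    [0.2,0,0.05,0,1.5],
    [0.2,0,0.05,0,1.5],
    [0.2,0,0.05,0,1.5],
    [0.2,0,0.05,0,1.5],
    [0.2,0,0.05,0,1.5],
    [0.2,0.01,0.05,0,1.5]
  ]
}}

```text
t: 8.35
tool_pos: [0.5073, 0.1893, 0.1987]
tool_rot: [2.368, 2.037, 0.02]
contact_force: [0.8, -0.8, -1.0]
opening: 0.0315
```

```bash
python3 st.py .568 .3034 0.2
```

```text
t 8.35 pos [0.5073 0.1893 0.1987] jaw -8.6 op 0.0315 F [ 0.8 -0.8 -1. ] zaxis [ 0.021 -0.005 -1.   ]
need 0.0607 0.1141 turn 8.8
```

Request:
{"fn": "step_arm", "kwargs": {
  "moves": [
    [0.2,0.025,0.04,0,4],
    [0.2,0.025,0.04,0,4],
    [0.2,0.006,0.018,0,0],
    [0.2,0,0,0,0],
    [0.2,0,0,0,0]
  ]
}}

```text
t: 8.98
tool_pos: [0.5621, 0.2924, 0.1961]
tool_rot: [2.213, 2.208, 0.015]
contact_force: [0.0, -1.0, -1.7]
opening: 0.0316
```

```bash
python3 st.py .568 .3034 0.2
python3 - <<'E'
from h import *
im=shoot('side','side2.png'); c=im['color'][100:300,240:440,::-1]; cv2.imwrite('pics/s4.png',cv2.resize(c,None,fx=3,fy=3))
E
```

```text
t 8.97 pos [0.5621 0.2924 0.1961] jaw -0.1 op 0.0316 F [ 0.  -1.  -1.7] zaxis [ 0.018 -0.004 -1.   ]
need 0.0059 0.011 turn 0.3
```

View pics/s4.png

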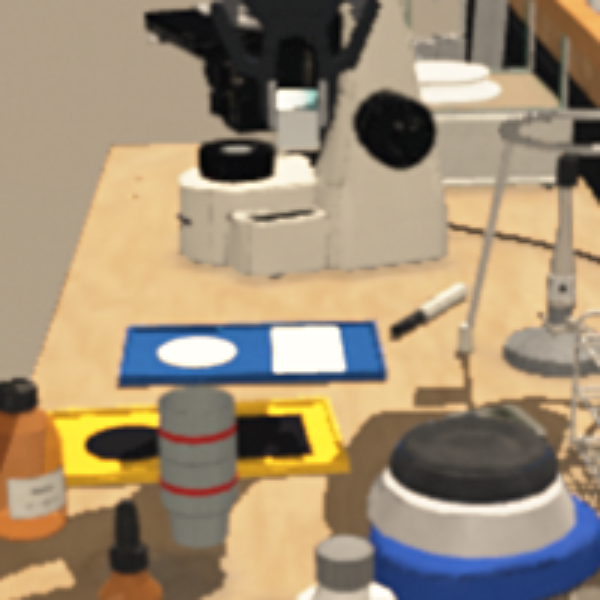

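Request:
{"fn": "step_arm", "kwargs": {
  "moves": [
    [0.2,0.006,0.011,-0.03,0],
    [0.2,0,0,-0.045,0],
    [0.2,0,0,-0.045,0],
    [0.2,0,0,-0.02,0],
    [0.2,0,0,0,0],
    [0.2,0,0,0,0]
  ]
}}

```text
t: 9.78
tool_pos: [0.5699, 0.2987, 0.0588]
tool_rot: [2.218, 2.197, 0.026]
contact_force: [0.3, 0.3, -1.1]
opening: 0.0315
```

```bash
python3 st.py .568 .3034 0.2
```

```text
t 9.78 pos [0.5699 0.2987 0.0588] jaw -0.6 op 0.0315 F [ 0.3  0.3 -1.1] zaxis [ 0.026 -0.002 -1.   ]
need -0.0019 0.0047 turn 0.8
```

Request:
{"fn": "step_arm", "kwargs": {
  "moves": [
    [0.2,-0.002,0.004,-0.02,0.5],
    [0.2,0,0,-0.015,0],
    [0.2,0,0,-0.006,0],
    [0.2,0,0,0,0]
  ]
}}

```text
t: 10.28
tool_pos: [0.5697, 0.3039, 0.0185]
tool_rot: [2.206, 2.206, 0.034]
contact_force: [-0.1, 0.2, -1.1]
opening: 0.0315
```

```bash
python3 st.py .568 .3034 0.2
```

```text
t 10.28 pos [0.5697 0.3039 0.0185] jaw -0.0 op 0.0315 F [-0.1  0.2 -1.1] zaxis [ 0.031 -0.    -1.   ]
need -0.0017 -0.0005 turn 0.2
```

Request:
{"fn": "step_arm", "kwargs": {
  "moves": [
    [0.2,-0.001,0,-0.003,0],
    [0.2,0,0,-0.001,0],
    [0.2,0,0,0,0]
  ]
}}

```text
t: 10.65
tool_pos: [0.5693, 0.3042, 0.015]
tool_rot: [2.205, 2.205, 0.036]
contact_force: [0.5, -0.3, -0.3]
opening: 0.0316
```

```bash
python3 st.py .568 .3034 0.2
```

```text
t 10.65 pos [0.5693 0.3042 0.015 ] jaw -0.0 op 0.0316 F [ 0.5 -0.3 -0.3] zaxis [ 0.032  0.    -0.999]
need -0.0013 -0.0008 turn 0.2
```

Release, then rise.

Request:
{"fn": "step_arm", "kwargs": {
  "moves": [
    [0.2,0,0,-0.001,0],
    [0.55,0,0,0,0],
    [0.55,0,0,0,0],
    [0.55,0,0,0,0],
    [0.55,0,0,0.02,0],
    [0.55,0,0,0.04,0],
    [0.55,0,0,0.05,0],
    [0.55,0,0,0.04,0],
    [0.55,0,0,0,0]
  ]
}}

```text
t: 11.78
tool_pos: [0.5705, 0.3047, 0.1765]
tool_rot: [2.203, 2.203, 0.047]
contact_force: [0.5, 0.5, 0.6]
opening: 0.0467
```

```bash
python3 st.py .454 -.1875 90
```

```text
t 11.78 pos [0.5705 0.3047 0.1765] jaw -0.0 op 0.0467 F [0.5 0.5 0.6] zaxis [ 0.04   0.003 -0.999]
need -0.1165 -0.4922 turn -90.0
```

Request:
{"fn": "step_arm", "kwargs": {
  "moves": [
    [0.75,-0.01,-0.03,0.01,-9],
    [0.75,-0.01,-0.04,0,-9],
    [0.75,-0.01,-0.04,0,-9],
    [0.75,-0.01,-0.04,0,-9],
    [0.75,-0.01,-0.04,0,-9],
    [0.75,-0.01,-0.04,0,-9],
    [0.75,-0.01,-0.04,0,-9],
    [0.75,-0.01,-0.04,0,-9],
    [0.75,-0.01,-0.04,0,-9],
    [0.75,-0.01,-0.04,0,-9],
    [0.75,-0.01,-0.04,0,-9],
    [0.75,-0.005,-0.035,0,-9],
    [0.75,0,-0.015,0,-9],
    [0.75,0,0,0,-9],
    [0.75,0,0,0,0]
  ]
}}

```text
t: 13.65
tool_pos: [0.4434, -0.1888, 0.1818]
tool_rot: [2.918, -1.066, -0.027]
contact_force: [0.1, 0.8, 1.1]
opening: 0.0639
```

```bash
python3 st.py .454 -.1875 -130
python3 - <<'E'
from h import *
im=shoot('top','top3.png'); c=im['color'][190:310,120:300,::-1]; cv2.imwrite('pics/t5.png',cv2.resize(c,None,fx=4,fy=4,interpolation=cv2.INTER_CUBIC))
E
```

```text
t 13.65 pos [ 0.4434 -0.1888  0.1818] jaw -130.1 op 0.0639 F [0.1 0.8 1.1] zaxis [-0.028 -0.027 -0.999]
need 0.0106 0.0013 turn 0.1
```

View pics/t5.png

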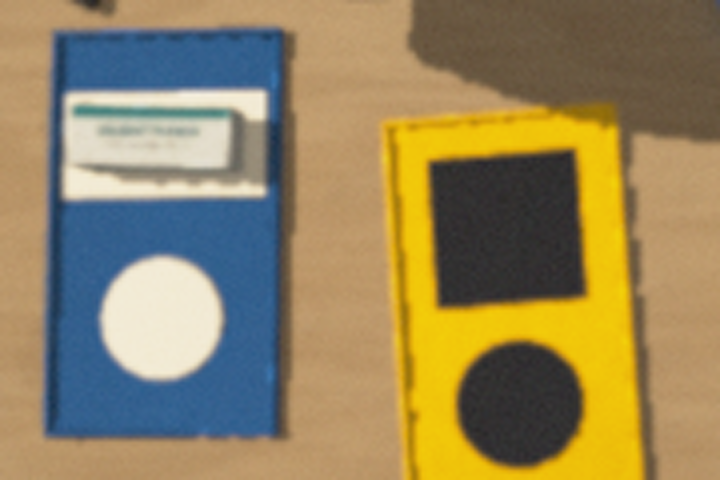

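Run:
```python
from ov import *
im=pickle.load(open('pics/top3.png.pkl','rb'))
f=lambda x,y:((x+.5)/4-.5+120,(y+.5)/4-.5+190)
s=ray(im,[f(73,103),f(233,108),f(232,172),f(69,163)],.035);print(s.round(4),s.mean(0))
for i in range(4): d=s[i]-s[i-1]; print(np.linalg.norm(d).round(4),np.degrees(np.arctan2(d[1],d[0])).round(1))
draw(im,[rect(.5685,.304,.035,.032,.084,np.radians(-2)),rect(.5685,.304,.006,.032,.084,np.radians(-2))],'t6.png',(120,190,220,300),5)
```

```text
[[0.5854 0.3431 0.035 ]
 [0.5829 0.2594 0.035 ]
 [0.5499 0.2589 0.035 ]
 [0.5542 0.344  0.035 ]] [0.56809315 0.30132741 0.035     ]
0.0311 -1.6
0.0837 -91.7
0.033 -179.1
0.0852 87.1
(550, 500, 3)
```

View pics/t6.png

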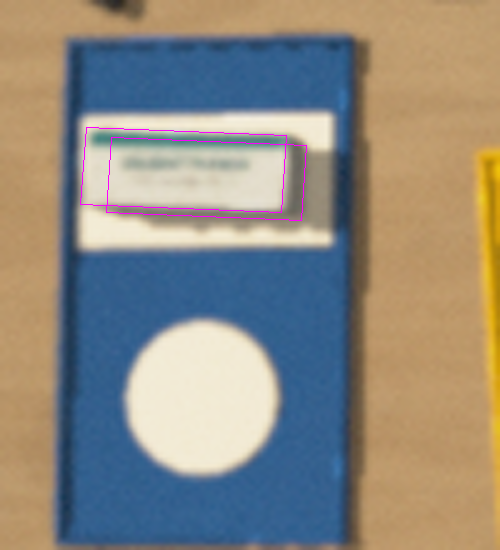

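Request:
{"fn": "step_arm", "kwargs": {
  "moves": [
    [0.75,0.01,0.001,0,0],
    [0.75,0,0,-0.02,0],
    [0.75,0,0,-0.02,0],
    [0.75,0,0,0,0]
  ]
}}

```text
t: 14.2
tool_pos: [0.4536, -0.1858, 0.1377]
tool_rot: [2.923, -1.054, -0.031]
contact_force: [-1.6, 0.3, -0.6]
opening: 0.064
```

```bash
python3 st.py .454 -.1875 -130
```

```text
t 14.2 pos [ 0.4536 -0.1858  0.1377] jaw -129.7 op 0.064 F [-1.6  0.3 -0.6] zaxis [-0.03  -0.026 -0.999]
need 0.0004 -0.0017 turn -0.3
```

Request:
{"fn": "step_arm", "kwargs": {
  "moves": [
    [0.75,0,-0.001,-0.03,0],
    [0.75,0,0,-0.03,0],
    [0.75,0,0,-0.018,0],
    [0.75,0,0,0,0],
    [0.75,0,0,0,0]
  ]
}}

```text
t: 14.82
tool_pos: [0.4547, -0.1866, 0.059]
tool_rot: [2.924, -1.049, -0.027]
contact_force: [-0.8, -0.1, 0.0]
opening: 0.0643
```

```bash
python3 st.py .454 -.1875 -130
python3 - <<'E'
from h import *
im=shoot('side','side4.png'); c=im['color'][200:350,200:360,::-1]; cv2.imwrite('pics/s6.png',cv2.resize(c,None,fx=4,fy=4,interpolation=cv2.INTER_CUBIC))
E
```

```text
t 14.82 pos [ 0.4547 -0.1866  0.059 ] jaw -129.5 op 0.0643 F [-0.8 -0.1  0. ] zaxis [-0.028 -0.027 -0.999]
need -0.0007 -0.0009 turn -0.5
```

View pics/s6.png

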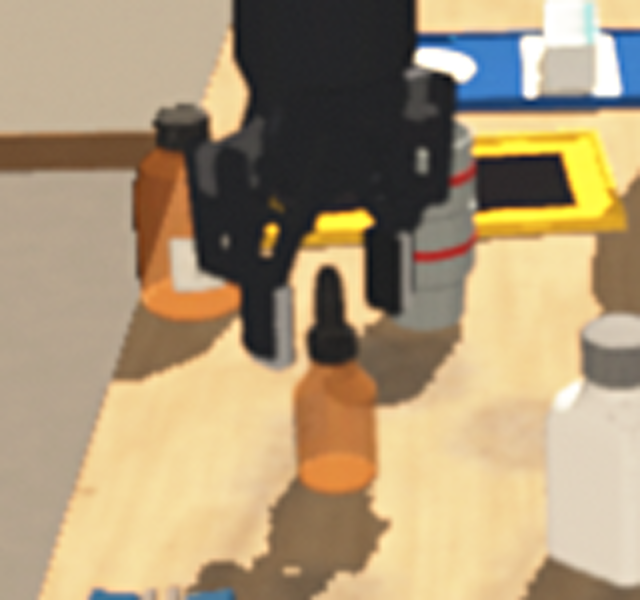

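Request:
{"fn": "step_arm", "kwargs": {
  "moves": [
    [0.75,0,0,-0.008,0],
    [0.75,0,0,-0.002,0],
    [0.75,0,0,0,0],
    [0.1,0,0,0,0],
    [0.1,0,0,0,0],
    [0.1,0,0,0,0],
    [0.1,0,0,0,0]
  ]
}}

```text
t: 15.75
tool_pos: [0.4563, -0.1875, 0.0509]
tool_rot: [2.923, -1.048, -0.02]
contact_force: [-0.0, 0.6, -0.2]
opening: 0.0246
```

```bash
python3 st.py .454 -.1875 -130
```

```text
t 15.75 pos [ 0.4563 -0.1875  0.0509] jaw -129.5 op 0.0246 F [-0.   0.6 -0.2] zaxis [-0.024 -0.03  -0.999]
need -0.0023 0.0 turn -0.5
```

Request:
{"fn": "step_arm", "kwargs": {
  "moves": [
    [0.1,0,0,0,0],
    [0.1,0,0,0,0],
    [0.1,0,0,0.02,0],
    [0.1,0,0,0.04,0],
    [0.1,0,0,0.05,0],
    [0.1,0,0,0.03,0],
    [0.1,0,0,0,0]
  ]
}}

```text
t: 16.62
tool_pos: [0.4542, -0.1862, 0.1929]
tool_rot: [2.924, -1.049, -0.026]
contact_force: [-0.3, 0.3, 0.6]
opening: 0.0245
```

```bash
python3 st.py .4758 .3031 -130
python3 - <<'E'
from h import *
im=shoot('side','side5.png'); c=im['color'][150:350,200:360,::-1]; cv2.imwrite('pics/s7.png',cv2.resize(c,None,fx=3,fy=3,interpolation=cv2.INTER_CUBIC))
E
```

```text
t 16.62 pos [ 0.4542 -0.1862  0.1929] jaw -129.5 op 0.0245 F [-0.3  0.3  0.6] zaxis [-0.027 -0.027 -0.999]
need 0.0216 0.4893 turn -0.5
```

View pics/s7.png

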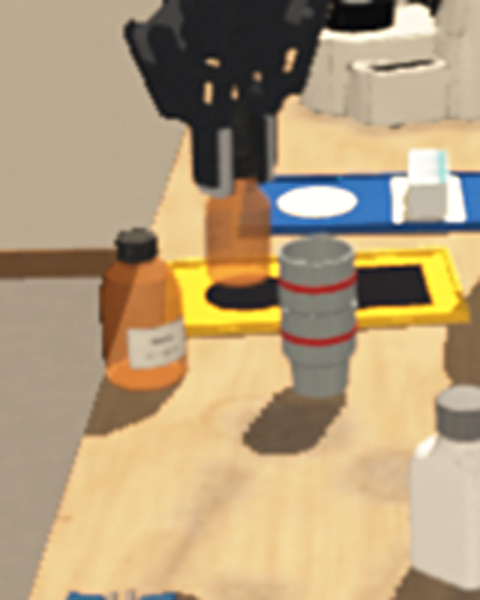

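Request:
{"fn": "step_arm", "kwargs": {
  "moves": [
    [0.1,0.002,0.04,0,0],
    [0.1,0.002,0.045,0,0],
    [0.1,0.002,0.045,0,0],
    [0.1,0.002,0.045,0,0],
    [0.1,0.002,0.045,0,0],
    [0.1,0.002,0.045,0,0],
    [0.1,0.002,0.045,0,0],
    [0.1,0.002,0.045,0,0],
    [0.1,0.002,0.045,0,0],
    [0.1,0.002,0.04,0,0],
    [0.1,0.002,0.01,0,0],
    [0.1,0,0,0,0]
  ]
}}

```text
t: 18.18
tool_pos: [0.459, 0.2764, 0.1584]
tool_rot: [2.904, -1.046, -0.093]
contact_force: [0.4, 0.1, -0.9]
opening: 0.0247
```

```bash
python3 st.py .4758 .3031 -130
```

```text
t 18.18 pos [0.459  0.2764 0.1584] jaw -129.5 op 0.0247 F [ 0.4  0.1 -0.9] zaxis [-0.075 -0.029 -0.997]
need 0.0168 0.0267 turn -0.5
```

Request:
{"fn": "step_arm", "kwargs": {
  "moves": [
    [0.1,0.018,0.024,0,0],
    [0.1,0,0,-0.03,0],
    [0.1,0,0,-0.03,0],
    [0.1,0,0,-0.01,0],
    [0.1,0,0,0,0]
  ]
}}

```text
t: 18.8
tool_pos: [0.4772, 0.2942, 0.084]
tool_rot: [2.896, -1.054, -0.096]
contact_force: [-0.2, 0.2, 0.4]
opening: 0.0244
```

```bash
python3 st.py .4778 .3031 -130
```

```text
t 18.8 pos [0.4772 0.2942 0.084 ] jaw -129.9 op 0.0244 F [-0.2  0.2  0.4] zaxis [-0.078 -0.033 -0.996]
need 0.0006 0.0089 turn -0.1
```

Request:
{"fn": "step_arm", "kwargs": {
  "moves": [
    [0.1,0,0.009,-0.008,0],
    [0.1,0,0,-0.008,0],
    [0.1,0,0,-0.004,0],
    [0.1,0,0,0,0]
  ]
}}

```text
t: 19.3
tool_pos: [0.4789, 0.3042, 0.0656]
tool_rot: [2.899, -1.056, -0.091]
contact_force: [0.2, -0.7, -0.5]
opening: 0.0245
```

```bash
python3 st.py .4778 .3031 -130
```

```text
t 19.3 pos [0.4789 0.3042 0.0656] jaw -130.0 op 0.0245 F [ 0.2 -0.7 -0.5] zaxis [-0.074 -0.031 -0.997]
need -0.0011 -0.0011 turn -0.0
```

Request:
{"fn": "step_arm", "kwargs": {
  "moves": [
    [0.1,0,0,-0.004,0],
    [0.1,0,0,-0.002,0],
    [0.1,0,0,0,0]
  ]
}}

```text
t: 19.68
tool_pos: [0.4792, 0.3044, 0.0597]
tool_rot: [2.9, -1.056, -0.09]
contact_force: [-0.2, -0.8, -1.0]
opening: 0.0242
```

```bash
python3 st.py .4778 .3031 -130
python3 - <<'E'
from h import *
im=shoot('side','side6.png'); c=im['color'][130:270,230:400,::-1]; cv2.imwrite('pics/s8.png',cv2.resize(c,None,fx=4,fy=4,interpolation=cv2.INTER_CUBIC))
E
```

```text
t 19.68 pos [0.4792 0.3044 0.0597] jaw -130.0 op 0.0242 F [-0.2 -0.8 -1. ] zaxis [-0.073 -0.031 -0.997]
need -0.0014 -0.0013 turn -0.0
```

View pics/s8.png

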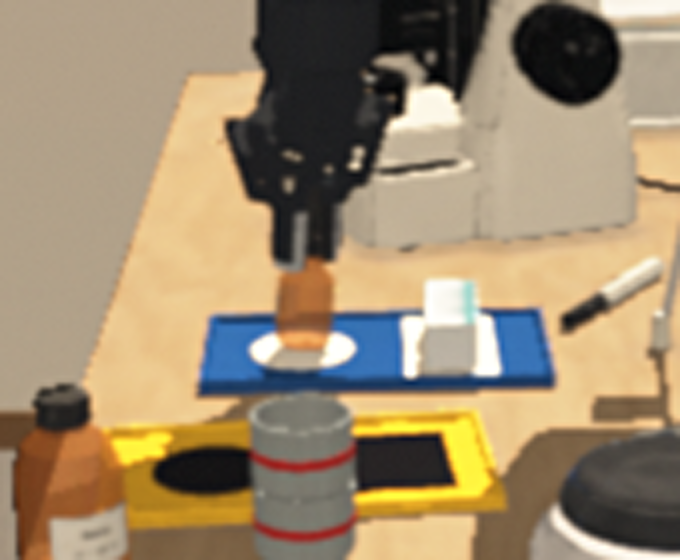

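Request:
{"fn": "step_arm", "kwargs": {
  "moves": [
    [0.1,0,0,-0.002,0],
    [0.1,0,0,-0.001,0],
    [0.1,0,0,0,0]
  ]
}}

```text
t: 20.1
tool_pos: [0.4795, 0.3045, 0.0573]
tool_rot: [2.9, -1.056, -0.089]
contact_force: [-0.2, -0.7, -0.5]
opening: 0.0244
```

```bash
python3 st.py .4778 .3031 -130
```

```text
t 20.1 pos [0.4795 0.3045 0.0573] jaw -130.0 op 0.0244 F [-0.2 -0.7 -0.5] zaxis [-0.073 -0.031 -0.997]
need -0.0017 -0.0014 turn -0.0
```

Request:
{"fn": "step_arm", "kwargs": {
  "moves": [
    [0.1,0,0,-0.0015,0],
    [0.1,0,0,0,0],
    [0.35,0,0,0,0],
    [0.6,0,0,0,0],
    [0.7,0,0,0,0],
    [0.7,0,0,0,0],
    [0.7,0,0,0.02,0],
    [0.7,0,0,0.03,0],
    [0.7,0,0,0.04,0],
    [0.7,0,0,0.05,0],
    [0.7,0,0,0,0]
  ]
}}

```text
t: 21.48
tool_pos: [0.48, 0.3047, 0.2069]
tool_rot: [2.904, -1.058, -0.084]
contact_force: [-0.5, 0.1, -1.3]
opening: 0.0599
```

```bash
python3 st.py .572 -.2525 -124.5
python3 - <<'E'
from h import *
im=shoot('side','side7.png'); c=im['color'][130:270,230:400,::-1]; cv2.imwrite('pics/s9.png',cv2.resize(c,None,fx=4,fy=4,interpolation=cv2.INTER_CUBIC))
E
```

```text
t 21.48 pos [0.48   0.3047 0.2069] jaw -130.0 op 0.0599 F [-0.5  0.1 -1.3] zaxis [-0.068 -0.028 -0.997]
need 0.092 -0.5572 turn 5.5
```

View pics/s9.png

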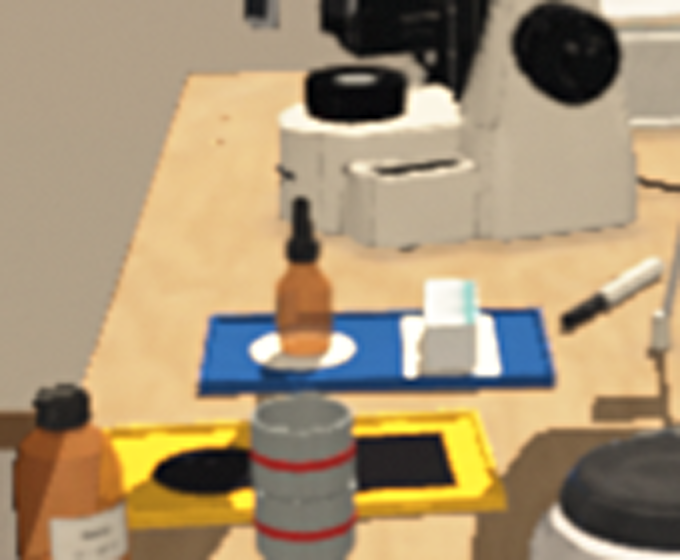

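Request:
{"fn": "step_arm", "kwargs": {
  "moves": [
    [1,0.002,-0.04,0.005,0.5],
    [1,0.002,-0.045,0.003,0.5],
    [1,0.002,-0.045,0.003,0.5],
    [1,0.002,-0.045,0.003,0.5],
    [1,0.002,-0.045,0.003,0.5],
    [1,0.002,-0.045,0.003,0.5],
    [1,0.002,-0.045,0.003,0.5],
    [1,0.015,-0.045,0.003,0.5],
    [1,0.015,-0.045,0.003,0.5],
    [1,0.015,-0.04,0.003,0.5],
    [1,0.015,-0.03,0,0.5],
    [1,0,0,0,0]
  ]
}}

```text
t: 23.02
tool_pos: [0.5441, -0.18, 0.2253]
tool_rot: [2.943, -0.906, -0.116]
contact_force: [-0.2, 0.7, -0.7]
opening: 0.0853
```

```bash
python3 st.py .572 -.2525 -124.5
```

```text
t 23.02 pos [ 0.5441 -0.18    0.2253] jaw -124.1 op 0.0853 F [-0.2  0.7 -0.7] zaxis [-0.089 -0.035 -0.995]
need 0.0279 -0.0725 turn -0.4
```

Request:
{"fn": "step_arm", "kwargs": {
  "moves": [
    [1,-0.04,0,0,0],
    [1,-0.04,0,0,0],
    [1,-0.04,0,0,0]
  ]
}}

```text
t: 23.4
tool_pos: [0.4206, -0.1773, 0.2216]
tool_rot: [2.946, -0.902, -0.127]
contact_force: [-0.8, 0.7, 0.2]
opening: 0.0851
```

```bash
python3 st.py .572 -.2525 -124.5
```

```text
t 23.4 pos [ 0.4206 -0.1773  0.2216] jaw -123.9 op 0.0851 F [-0.8  0.7  0.2] zaxis [-0.096 -0.031 -0.995]
need 0.1514 -0.0752 turn -0.6
```

Request:
{"fn": "step_arm", "kwargs": {
  "moves": [
    [1,0.0,0,0,0]
  ]
}}

```text
t: 23.52
tool_pos: [0.4183, -0.1759, 0.2205]
tool_rot: [2.946, -0.903, -0.13]
contact_force: [0.5, -1.2, -1.0]
opening: 0.0856
```

```bash
python3 st.py .572 -.2525 -124.5
```

```text
t 23.52 pos [ 0.4183 -0.1759  0.2205] jaw -123.9 op 0.0856 F [ 0.5 -1.2 -1. ] zaxis [-0.097 -0.03  -0.995]
need 0.1537 -0.0766 turn -0.6
```

Request:
{"fn": "step_arm", "kwargs": {
  "moves": [
    [1,0.015,0,0,0],
    [1,0.015,0,0,0],
    [1,0.015,0,0,0],
    [1,0.015,0,0,0],
    [1,0.015,0,0,0],
    [1,0.015,0,0,0]
  ]
}}

```text
t: 24.28
tool_pos: [0.5196, -0.1736, 0.2189]
tool_rot: [2.95, -0.896, -0.13]
contact_force: [-0.4, -0.4, 0.7]
opening: 0.0856
```

```bash
python3 st.py .572 -.2525 -124.5
```

```text
t 24.27 pos [ 0.5196 -0.1736  0.2189] jaw -123.7 op 0.0856 F [-0.4 -0.4  0.7] zaxis [-0.096 -0.029 -0.995]
need 0.0524 -0.0789 turn -0.8
```

Request:
{"fn": "step_arm", "kwargs": {
  "moves": [
    [1,0,0,0,10.5],
    [1,0,0,0,10.5],
    [1,0,0,0,10.5],
    [1,0,0,0,10.5],
    [1,0,0,0,10.5],
    [1,0,0,0,10.5],
    [1,0,0,0,10.5],
    [1,0,0,0,10.5],
    [1,0,0,0,10.5],
    [1,0,0,0,10.5],
    [1,0,0,0,10.5],
    [1,0,0,0,10.5],
    [1,0,0,0,10.5],
    [1,0,0,0,10.5],
    [1,0,0,0,10.5],
    [1,0,0,0,10.5],
    [1,0,0,0,6]
  ]
}}

```text
t: 26.4
tool_pos: [0.5525, -0.1655, 0.2097]
tool_rot: [0.932, 2.915, 0.075]
contact_force: [-0.5, 0.2, -0.6]
opening: 0.0855
```

```bash
python3 st.py .572 -.2525 -124.5; python3 -c "
from h import *
o=ctrl.get_obs();print(o['q'].round(3))"
```

```text
t 26.4 pos [ 0.5525 -0.1655  0.2097] jaw 54.7 op 0.0855 F [-0.5  0.2 -0.6] zaxis [ 0.092  0.022 -0.996]
need 0.0195 -0.087 turn 0.8
[-0.449 -0.101  1.803  0.061  1.368 -1.412]
```

Request:
{"fn": "step_arm", "kwargs": {
  "moves": [
    [1,-0.005,0.045,0.003,0],
    [1,-0.005,0.045,0.003,0],
    [1,-0.005,0.045,0.003,0],
    [1,-0.005,0.045,0.003,0],
    [1,-0.005,0.045,0.003,0],
    [1,-0.005,0.045,0.003,0]
  ]
}}

```text
t: 27.15
tool_pos: [0.531, 0.1139, 0.2263]
tool_rot: [0.933, 2.918, 0.078]
contact_force: [1.1, 0.2, 0.1]
opening: 0.0855
```

```bash
python3 st.py .572 -.2525 55.5
```

```text
t 27.15 pos [0.531  0.1139 0.2263] jaw 54.6 op 0.0855 F [1.1 0.2 0.1] zaxis [ 0.089  0.025 -0.996]
need 0.041 -0.3664 turn 0.9
```

Request:
{"fn": "step_arm", "kwargs": {
  "moves": [
    [1,0,-0.045,0.003,0],
    [1,0,-0.045,0.003,0],
    [1,0,-0.045,0.003,0],
    [1,0,-0.045,0.003,0],
    [1,0,-0.045,0.003,0],
    [1,0,-0.045,0.003,0]
  ]
}}

```text
t: 27.9
tool_pos: [0.5397, -0.1485, 0.2439]
tool_rot: [0.894, 2.933, 0.085]
contact_force: [-0.3, 1.3, 0.4]
opening: 0.0854
```

```bash
python3 st.py .572 -.2525 55.5
```

```text
t 27.9 pos [ 0.5397 -0.1485  0.2439] jaw 56.2 op 0.0854 F [-0.3  1.3  0.4] zaxis [ 0.087  0.031 -0.996]
need 0.0323 -0.104 turn -0.7
```

Request:
{"fn": "step_arm", "kwargs": {
  "moves": [
    [1,-0.05,0,0,0],
    [1,-0.05,0,0,0],
    [1,0,0.045,0,0],
    [1,0,0.045,0,0],
    [1,0,0.045,0,0],
    [1,0,0.045,0,0],
    [1,0,0.045,0,0],
    [1,0,0.045,0,0],
    [1,0,0.045,0,0],
    [1,0,0.045,0,0]
  ]
}}

```text
t: 29.15
tool_pos: [0.4499, 0.2212, 0.2438]
tool_rot: [0.905, 2.936, 0.09]
contact_force: [1.2, -0.8, -0.1]
opening: 0.0853
```

```bash
python3 st.py .572 -.2525 55.5
```

```text
t 29.15 pos [0.4499 0.2212 0.2438] jaw 55.8 op 0.0853 F [ 1.2 -0.8 -0.1] zaxis [ 0.082  0.036 -0.996]
need 0.1221 -0.4737 turn -0.3
```

Request:
{"fn": "step_arm", "kwargs": {
  "moves": [
    [1,0,0,0,0],
    [1,0,0,0,0],
    [1,0,0,0,0],
    [1,0,0,0,0],
    [1,0,0,0,0],
    [1,0,0,0,0],
    [1,0,0,0,0],
    [1,0,0,0,0]
  ]
}}

```text
t: 30.15
tool_pos: [0.4521, 0.223, 0.2436]
tool_rot: [0.903, 2.938, 0.089]
contact_force: [-0.6, -0.2, 0.5]
opening: 0.0853
```

```bash
python3 st.py .572 -.2525 55.5; python3 -c "
from h import *
o=ctrl.get_obs();print(o['q'].round(3))"
```

```text
t 30.15 pos [0.4521 0.223  0.2436] jaw 55.9 op 0.0853 F [-0.6 -0.2  0.5] zaxis [ 0.08   0.036 -0.996]
need 0.1199 -0.4755 turn -0.4
[ 0.305 -0.313  1.927  0.01   1.441 -0.67 ]
```

Request:
{"fn": "step_arm", "kwargs": {
  "moves": [
    [1,0.025,-0.03,0,0],
    [1,0.025,-0.03,0,0],
    [1,0.025,-0.03,0,0],
    [1,0.025,-0.03,0,0],
    [1,0.025,-0.03,0,0]
  ]
}}

```text
t: 30.78
tool_pos: [0.5793, 0.0708, 0.2443]
tool_rot: [0.895, 2.939, 0.092]
contact_force: [0.2, -0.8, -0.3]
opening: 0.0859
```

```bash
python3 st.py .572 -.2525 55.5
```

```text
t 30.77 pos [0.5793 0.0708 0.2443] jaw 56.3 op 0.0859 F [ 0.2 -0.8 -0.3] zaxis [ 0.082  0.037 -0.996]
need -0.0073 -0.3233 turn -0.8
```

Request:
{"fn": "step_arm", "kwargs": {
  "moves": [
    [1,-0.06,0,0,0],
    [1,-0.06,0,0,0],
    [1,-0.04,0,0,0]
  ]
}}

```text
t: 31.15
tool_pos: [0.4186, 0.0679, 0.2369]
tool_rot: [0.907, 2.952, 0.085]
contact_force: [-0.2, 0.7, 0.7]
opening: 0.0854
```

```bash
python3 st.py .572 -.2525 55.5
```

```text
t 31.15 pos [0.4186 0.0679 0.2369] jaw 55.9 op 0.0854 F [-0.2  0.7  0.7] zaxis [ 0.067  0.037 -0.997]
need 0.1534 -0.3204 turn -0.4
```

Request:
{"fn": "step_arm", "kwargs": {
  "moves": [
    [1,0.06,0,0,0],
    [1,0.06,0,0,0],
    [1,0.04,0,0,0]
  ]
}}

```text
t: 31.52
tool_pos: [0.5722, 0.0687, 0.2391]
tool_rot: [0.902, 2.942, 0.089]
contact_force: [-0.2, 0.2, 0.4]
opening: 0.0854
```

```bash
python3 st.py .572 -.2525 55.5
```

```text
t 31.52 pos [0.5722 0.0687 0.2391] jaw 56.0 op 0.0854 F [-0.2  0.2  0.4] zaxis [ 0.077  0.037 -0.996]
need -0.0002 -0.3212 turn -0.5
```

Request:
{"fn": "step_arm", "kwargs": {
  "moves": [
    [1,-0.06,0,0,0],
    [1,-0.06,0,0,0],
    [1,-0.04,0,0,0],
    [1,0.02,0,0,0],
    [1,0.02,0,0,0],
    [1,0.02,0,0,0],
    [1,0.02,0,0,0],
    [1,0.02,0,0,0],
    [1,0.02,0,0,0],
    [1,0.02,0,0,0],
    [1,-0.06,0,0,0],
    [1,-0.06,0,0,0],
    [1,-0.04,0,0,0]
  ]
}}

```text
t: 33.15
tool_pos: [0.3916, 0.0686, 0.2219]
tool_rot: [0.912, 2.974, 0.075]
contact_force: [0.4, -0.8, 0.2]
opening: 0.0854
```

```bash
python3 st.py .572 -.2525 55.5
```

```text
t 33.15 pos [0.3916 0.0686 0.2219] jaw 55.9 op 0.0854 F [ 0.4 -0.8  0.2] zaxis [ 0.043  0.038 -0.998]
need 0.1804 -0.3211 turn -0.4
```

Request:
{"fn": "step_arm", "kwargs": {
  "moves": [
    [1,0.02,0,0,0],
    [1,0.02,0,0,0],
    [1,0.02,0,0,0],
    [1,0.02,0,0,0],
    [1,0.02,0,0,0],
    [1,0.02,0,0,0],
    [1,0.02,0,0,0]
  ]
}}

```text
t: 34.02
tool_pos: [0.532, 0.0693, 0.223]
tool_rot: [0.908, 2.968, 0.078]
contact_force: [0.1, -0.4, -0.7]
opening: 0.0855
```

```bash
python3 st.py .572 -.2525 55.5
```

```text
t 34.02 pos [0.532  0.0693 0.223 ] jaw 56.0 op 0.0855 F [ 0.1 -0.4 -0.7] zaxis [ 0.05   0.037 -0.998]
need 0.04 -0.3218 turn -0.5
```

Request:
{"fn": "step_arm", "kwargs": {
  "moves": [
    [1,0.01,0,0.003,-9],
    [1,0.01,0,0.003,-9],
    [1,0.01,0,0.003,-9],
    [1,0.01,0,0.003,-9],
    [1,-0.06,0,0,0],
    [1,-0.06,0,0,0],
    [1,-0.04,0,0,0],
    [1,0.02,0,0.003,0],
    [1,0.02,0,0.003,0],
    [1,0.02,0,0.003,0],
    [1,0.02,0,0,0],
    [1,0.02,0,0,0],
    [1,0.02,0,0,0],
    [1,0.02,0,0,0],
    [1,-0.06,0,0,0],
    [1,-0.06,0,0,0],
    [1,-0.04,0,0,0]
  ]
}}

```text
t: 36.15
tool_pos: [0.391, 0.0696, 0.2335]
tool_rot: [1.809, 2.527, 0.038]
contact_force: [1.0, -0.4, 0.7]
opening: 0.0853
```

```bash
python3 st.py .572 -.2525 55.5
```

```text
t 36.15 pos [0.391  0.0696 0.2335] jaw 18.8 op 0.0853 F [ 1.  -0.4  0.7] zaxis [ 0.042  0.    -0.999]
need 0.181 -0.3221 turn 36.7
```

Request:
{"fn": "step_arm", "kwargs": {
  "moves": [
    [1,0.02,0,0,0],
    [1,0.02,0,0,0],
    [1,0.02,0,0,0],
    [1,0.02,0,0,0],
    [1,0.02,0,0,0],
    [1,0.02,0,0,0],
    [1,0.02,0,0,0],
    [1,-0.06,0,0,0],
    [1,-0.06,0,0,0],
    [1,-0.04,0,0,0],
    [1,0.02,0,0,0],
    [1,0.02,0,0,0],
    [1,0.02,0,0,0],
    [1,0.02,0,0,0],
    [1,0.02,0,0,0],
    [1,0.02,0,0,0],
    [1,0.02,0,0,0],
    [1,-0.06,0,0,0],
    [1,-0.06,0,0,0],
    [1,-0.03,0,0,0]
  ]
}}

```text
t: 38.65
tool_pos: [0.3593, 0.0705, 0.2232]
tool_rot: [1.814, 2.54, 0.023]
contact_force: [-0.0, -0.3, 0.9]
opening: 0.0854
```

```bash
python3 st.py .572 -.2525 55.5
```

```text
t 38.65 pos [0.3593 0.0705 0.2232] jaw 18.9 op 0.0854 F [-0.  -0.3  0.9] zaxis [ 0.025  0.    -1.   ]
need 0.2127 -0.323 turn 36.6
```

Request:
{"fn": "step_arm", "kwargs": {
  "moves": [
    [1,0.018,-0.027,0,3],
    [1,0.018,-0.027,0,3],
    [1,0.018,-0.027,0,3],
    [1,0.018,-0.027,0,3],
    [1,0.018,-0.027,0,3],
    [1,0.018,-0.027,0,3],
    [1,0.018,-0.027,0,3],
    [1,0.018,-0.027,0,3],
    [1,0.018,-0.027,0,3],
    [1,0.018,-0.027,0,3],
    [1,0.01,-0.015,0,3],
    [1,0,0,0,0]
  ]
}}

```text
t: 40.15
tool_pos: [0.5533, -0.2236, 0.2241]
tool_rot: [0.986, 2.961, 0.04]
contact_force: [-0.1, 0.6, -0.3]
opening: 0.0857
```

```bash
python3 st.py .572 -.2525 55.5
```

```text
t 40.15 pos [ 0.5533 -0.2236  0.2241] jaw 53.2 op 0.0857 F [-0.1  0.6 -0.3] zaxis [ 0.027  0.018 -0.999]
need 0.0187 -0.0289 turn 2.3
```

Request:
{"fn": "step_arm", "kwargs": {
  "moves": [
    [1,0.018,-0.028,0,2],
    [1,0,0,-0.03,0],
    [1,0,0,-0.03,0],
    [1,0,0,-0.02,0],
    [1,0,0,0,0]
  ]
}}

```text
t: 40.78
tool_pos: [0.5709, -0.2489, 0.1432]
tool_rot: [0.935, 2.978, 0.042]
contact_force: [-0.5, 0.4, 0.8]
opening: 0.0852
```

```bash
python3 st.py .572 -.2525 55.5
```

```text
t 40.77 pos [ 0.5709 -0.2489  0.1432] jaw 55.2 op 0.0852 F [-0.5  0.4  0.8] zaxis [ 0.028  0.02  -0.999]
need 0.0011 -0.0036 turn 0.3
```

Request:
{"fn": "step_arm", "kwargs": {
  "moves": [
    [1,0.001,-0.003,-0.01,0],
    [1,0,0,-0.03,0],
    [1,0,0,-0.03,0],
    [1,0,0,-0.02,0],
    [1,0,0,0,0]
  ]
}}

```text
t: 41.4
tool_pos: [0.5752, -0.2538, 0.056]
tool_rot: [0.932, 2.968, 0.038]
contact_force: [-0.7, -0.7, -0.9]
opening: 0.0853
```

```bash
python3 st.py .572 -.2525 55.5
python3 - <<'E'
from h import *
im=shoot('side','side10.png'); c=im['color'][200:380,280:460,::-1]; cv2.imwrite('pics/s10.png',cv2.resize(c,None,fx=3.3,fy=3.3,interpolation=cv2.INTER_CUBIC))
E
```

```text
t 41.4 pos [ 0.5752 -0.2538  0.056 ] jaw 55.2 op 0.0853 F [-0.7 -0.7 -0.9] zaxis [ 0.036  0.014 -0.999]
need -0.0032 0.0013 turn 0.3
```

View pics/s10.png

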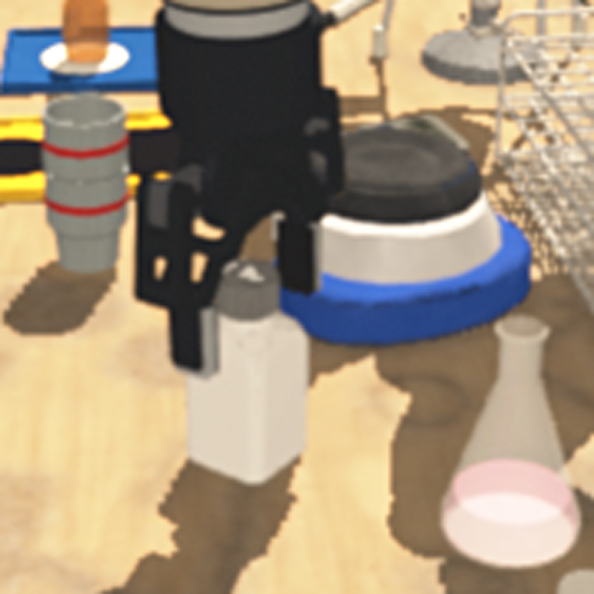

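Request:
{"fn": "step_arm", "kwargs": {
  "moves": [
    [1,-0.003,0.001,-0.012,0.3],
    [1,0,0,-0.007,0],
    [1,0,0,0,0]
  ]
}}

```text
t: 41.82
tool_pos: [0.5746, -0.2543, 0.0403]
tool_rot: [0.921, 2.964, 0.035]
contact_force: [-0.3, -0.8, 0.1]
opening: 0.0852
```

```bash
python3 st.py .572 -.2525 55.5
```

```text
t 41.83 pos [ 0.5746 -0.2543  0.0403] jaw 55.5 op 0.0852 F [-0.3 -0.8  0.1] zaxis [ 0.043  0.011 -0.999]
need -0.0026 0.0018 turn -0.0
```

Request:
{"fn": "step_arm", "kwargs": {
  "moves": [
    [1,-0.002,0.001,-0.005,0],
    [1,0,0,0,0],
    [0.35,0,0,0,0],
    [0.35,0,0,0,0],
    [0.35,0,0,0,0],
    [0.35,0,0,0,0]
  ],
  "newtons": 30
}}

```text
t: 42.58
tool_pos: [0.5734, -0.2537, 0.0363]
tool_rot: [0.92, 2.962, 0.034]
contact_force: [0.1, 0.2, -1.1]
opening: 0.0459
```

```bash
python3 st.py .572 -.2525 55.5
```

```text
t 42.58 pos [ 0.5734 -0.2537  0.0363] jaw 55.5 op 0.0459 F [ 0.1  0.2 -1.1] zaxis [ 0.045  0.009 -0.999]
need -0.0014 0.0012 turn -0.0
```

Request:
{"fn": "step_arm", "kwargs": {
  "moves": [
    [0.35,0,0,0,0],
    [0.35,0,0,0.02,0],
    [0.35,0,0,0.04,0],
    [0.35,0,0,0.05,0],
    [0.35,0,0,0.05,0],
    [0.35,-0.006,0.02,0,3],
    [0.35,-0.006,0.03,0.003,4],
    [0.35,-0.006,0.03,0.003,4],
    [0.35,-0.006,0.03,0.003,4],
    [0.35,-0.006,0.03,0.003,4],
    [0.35,-0.006,0.03,0.003,4],
    [0.35,-0.005,0.03,0.003,4],
    [0.35,-0.005,0.03,0,4],
    [0.35,-0.005,0.03,0,4],
    [0.35,-0.003,0.03,0,4],
    [0.35,0,0.03,0,0],
    [0.35,0,0,0,0]
  ]
}}

```text
t: 44.7
tool_pos: [0.5056, 0.0829, 0.2189]
tool_rot: [-0.175, 3.117, 0.057]
contact_force: [-0.6, -0.9, -0.9]
opening: 0.0459
```

```bash
python3 st.py .5238 .1214 95
```

```text
t 44.7 pos [0.5056 0.0829 0.2189] jaw 96.4 op 0.0459 F [-0.6 -0.9 -0.9] zaxis [ 0.017  0.038 -0.999]
need 0.0182 0.0385 turn -1.4
```

Request:
{"fn": "step_arm", "kwargs": {
  "moves": [
    [0.35,0.017,0.036,0,-1.4],
    [0.35,0,0,-0.03,0],
    [0.35,0,0,-0.04,0],
    [0.35,0,0,-0.04,0],
    [0.35,0,0,-0.02,0],
    [0.35,0,0,0,0]
  ]
}}

```text
t: 45.45
tool_pos: [0.5194, 0.1171, 0.0842]
tool_rot: [-0.138, 3.122, 0.053]
contact_force: [-0.1, -0.2, -0.7]
opening: 0.046
```

```bash
python3 st.py .5238 .1214 95
```

```text
t 45.45 pos [0.5194 0.1171 0.0842] jaw 95.1 op 0.046 F [-0.1 -0.2 -0.7] zaxis [ 0.015  0.034 -0.999]
need 0.0044 0.0043 turn -0.1
```

Request:
{"fn": "step_arm", "kwargs": {
  "moves": [
    [0.35,0.004,0.004,-0.01,0],
    [0.35,0,0,-0.015,0],
    [0.35,0,0,-0.01,0],
    [0.35,0,0,0,0],
    [0.35,0,0,0,0]
  ]
}}

```text
t: 46.08
tool_pos: [0.5256, 0.1209, 0.0498]
tool_rot: [-0.138, 3.117, 0.052]
contact_force: [-0.2, 0.5, 0.3]
opening: 0.0459
```

```bash
python3 st.py .5238 .1214 95
```

```text
t 46.08 pos [0.5256 0.1209 0.0498] jaw 95.1 op 0.0459 F [-0.2  0.5  0.3] zaxis [ 0.019  0.034 -0.999]
need -0.0018 0.0005 turn -0.1
```

Request:
{"fn": "step_arm", "kwargs": {
  "moves": [
    [0.35,-0.001,0,-0.005,0],
    [0.35,0,0,-0.001,0],
    [0.35,0,0,0,0]
  ]
}}

```text
t: 46.45
tool_pos: [0.5252, 0.121, 0.0444]
tool_rot: [-0.138, 3.116, 0.052]
contact_force: [-1.0, -0.6, -1.4]
opening: 0.0455
```

```bash
python3 st.py .5238 .1214 95
```

```text
t 46.45 pos [0.5252 0.121  0.0444] jaw 95.1 op 0.0455 F [-1.  -0.6 -1.4] zaxis [ 0.021  0.035 -0.999]
need -0.0014 0.0004 turn -0.1
```

Request:
{"fn": "step_arm", "kwargs": {
  "moves": [
    [0.35,-0.001,0,-0.002,0],
    [0.35,0,0,0,0],
    [0.6,0,0,0,0],
    [0.85,0,0,0,0],
    [0.85,0,0,0,0],
    [0.85,0,0,0.02,0],
    [0.85,0,0,0.04,0],
    [0.85,0,0,0.05,0],
    [0.85,0,0,0.04,0],
    [0.85,0,0,0,0]
  ]
}}

```text
t: 47.7
tool_pos: [0.5232, 0.1209, 0.1971]
tool_rot: [-0.138, 3.116, 0.052]
contact_force: [0.4, -0.3, 0.5]
opening: 0.0727
```

```bash
python3 st.py .4884 -.0332 95
python3 - <<'E'
from h import *
im=shoot('side','side11.png'); c=im['color'][150:300,210:410,::-1]; cv2.imwrite('pics/s11.png',cv2.resize(c,None,fx=3.5,fy=3.5,interpolation=cv2.INTER_CUBIC))
E
```

```text
t 47.7 pos [0.5232 0.1209 0.1971] jaw 95.1 op 0.0727 F [ 0.4 -0.3  0.5] zaxis [ 0.021  0.035 -0.999]
need -0.0348 -0.1541 turn -0.1
```

View pics/s11.png

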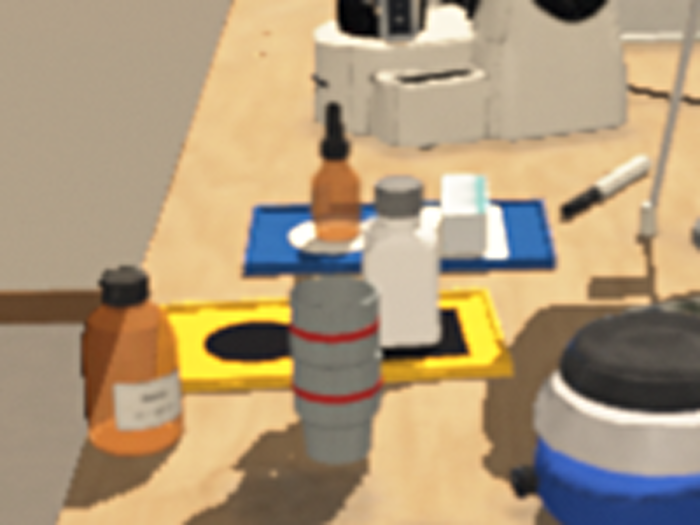

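Request:
{"fn": "step_arm", "kwargs": {
  "moves": [
    [1,-0.006,-0.025,0.003,0],
    [1,-0.006,-0.025,0.003,0],
    [1,-0.006,-0.025,0,0],
    [1,-0.006,-0.025,0,0],
    [1,-0.006,-0.025,0,0],
    [1,-0.002,-0.012,0,0],
    [1,0,0,0,0]
  ]
}}

```text
t: 48.62
tool_pos: [0.4823, -0.0188, 0.1873]
tool_rot: [0.14, -3.136, -0.059]
contact_force: [0.0, -0.2, 0.5]
opening: 0.0857
```

```bash
python3 st.py .489 -.0325 95
```

```text
t 48.62 pos [ 0.4823 -0.0188  0.1873] jaw 95.1 op 0.0857 F [ 0.  -0.2  0.5] zaxis [-0.004  0.037 -0.999]
need 0.0067 -0.0137 turn -0.1
```

Take a fresh side view here with the cup's outline to confirm its position before descending.

Request:
{"fn": "step_arm", "kwargs": {
  "moves": [
    [1,0.0065,-0.0125,0,0],
    [1,0,0,-0.02,0],
    [1,0,0,-0.02,0],
    [1,0,0,0,0]
  ]
}}

```text
t: 49.12
tool_pos: [0.4889, -0.0302, 0.1429]
tool_rot: [0.143, -3.133, -0.061]
contact_force: [0.0, -0.4, -0.0]
opening: 0.0855
```

```bash
python3 st.py .489 -.0325 95
python3 - <<'E'
from ov import *
im=shoot('side','side12.png')
draw(im,[circ(.4884,-.0332,z,r) for z,r in [(0,.0185),(.06,.025),(.096,.025)]],'s12.png',(240,130,380,300),3.5)
E
```

```text
t 49.12 pos [ 0.4889 -0.0302  0.1429] jaw 95.2 op 0.0855 F [ 0.  -0.4 -0. ] zaxis [-0.007  0.039 -0.999]
need 0.0001 -0.0023 turn -0.2
(595, 490, 3)
```

View pics/s12.png

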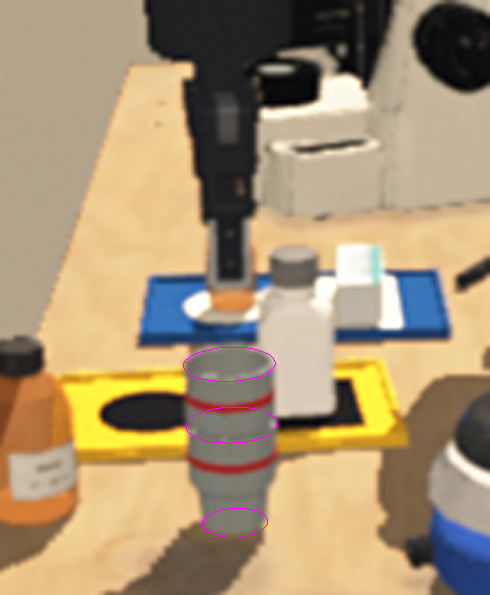

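Request:
{"fn": "step_arm", "kwargs": {
  "moves": [
    [1,0,-0.002,-0.01,0],
    [1,0,0,-0.02,0],
    [1,0,0,-0.02,0],
    [1,0,0,-0.01,0],
    [1,0,0,0,0],
    [1,0,0,0,0]
  ]
}}

```text
t: 49.92
tool_pos: [0.4917, -0.0326, 0.0842]
tool_rot: [-0.145, 3.135, 0.058]
contact_force: [0.2, -0.6, -0.5]
opening: 0.0852
```

```bash
python3 st.py .489 -.0325 95
```

```text
t 49.92 pos [ 0.4917 -0.0326  0.0842] jaw 95.3 op 0.0852 F [ 0.2 -0.6 -0.5] zaxis [ 0.001  0.037 -0.999]
need -0.0027 0.0001 turn -0.3
```

Request:
{"fn": "step_arm", "kwargs": {
  "moves": [
    [1,-0.002,0,-0.012,0],
    [1,0,0,-0.007,0],
    [1,0,0,0,0],
    [1,0,0,0,0]
  ]
}}

```text
t: 50.42
tool_pos: [0.4904, -0.0328, 0.0652]
tool_rot: [-0.145, 3.133, 0.057]
contact_force: [0.3, -0.3, 1.6]
opening: 0.0854
```

```bash
python3 st.py .489 -.0325 95
python3 - <<'E'
from h import *
im=shoot('side','side13.png'); c=im['color'][150:300,230:380,::-1]; cv2.imwrite('pics/s13.png',cv2.resize(c,None,fx=4,fy=4,interpolation=cv2.INTER_CUBIC))
E
```

```text
t 50.42 pos [ 0.4904 -0.0328  0.0652] jaw 95.3 op 0.0854 F [ 0.3 -0.3  1.6] zaxis [ 0.003  0.037 -0.999]
need -0.0014 0.0003 turn -0.3
```

View pics/s13.png

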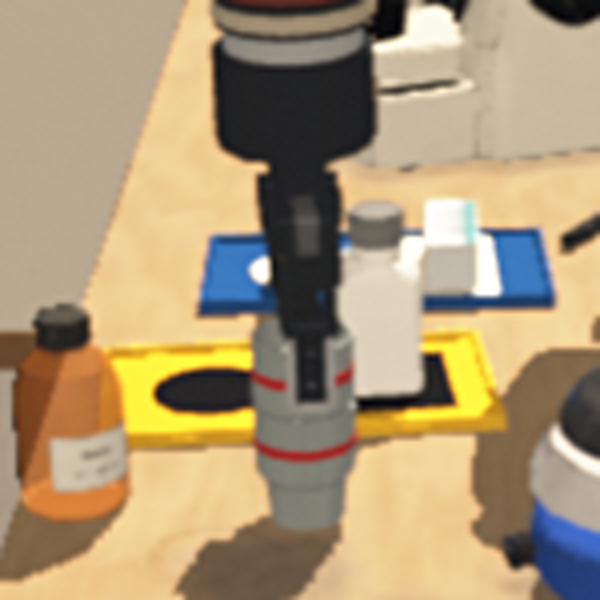

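Request:
{"fn": "step_arm", "kwargs": {
  "moves": [
    [1,-0.002,0,-0.002,0],
    [1,0,0,0,0],
    [0.4,0,0,0,0],
    [0.4,0,0,0,0],
    [0.4,0,0,0,0],
    [0.4,0,0,0,0]
  ],
  "newtons": 30
}}

```text
t: 51.22
tool_pos: [0.4891, -0.0331, 0.0641]
tool_rot: [-0.145, 3.131, 0.056]
contact_force: [-0.0, -1.1, -0.3]
opening: 0.0492
```

```bash
python3 st.py .489 -.0325 95
python3 - <<'E'
from h import *
im=shoot('side','side14.png'); c=im['color'][150:300,230:380,::-1]; cv2.imwrite('pics/s14.png',cv2.resize(c,None,fx=4,fy=4,interpolation=cv2.INTER_CUBIC))
E
```

```text
t 51.23 pos [ 0.4891 -0.0331  0.0641] jaw 95.3 op 0.0492 F [-0.  -1.1 -0.3] zaxis [ 0.005  0.036 -0.999]
need -0.0001 0.0006 turn -0.3
```

View pics/s14.png

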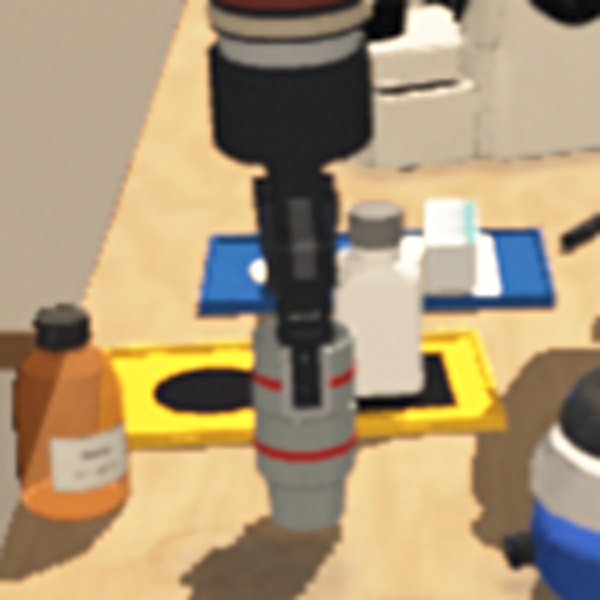

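Gripped. Lift straight and slowly at first.

Request:
{"fn": "step_arm", "kwargs": {
  "moves": [
    [0.4,0,0,0,0],
    [0.4,0,0,0.012,0],
    [0.4,0,0,0.012,0],
    [0.4,0,0,0.015,0],
    [0.4,0,0,0.015,0],
    [0.4,0,0,0.02,0],
    [0.4,0,0,0.02,0],
    [0.4,0,0,0,0]
  ]
}}

```text
t: 52.28
tool_pos: [0.4892, -0.033, 0.1659]
tool_rot: [-0.145, 3.128, 0.055]
contact_force: [0.4, -0.4, -0.6]
opening: 0.0493
```

```bash
python3 st.py .4324 .1134 95
python3 - <<'E'
from h import *
im=shoot('side','side15.png'); c=im['color'][130:300,230:380,::-1]; cv2.imwrite('pics/s15.png',cv2.resize(c,None,fx=3.5,fy=3.5,interpolation=cv2.INTER_CUBIC))
E
```

```text
t 52.27 pos [ 0.4892 -0.033   0.1659] jaw 95.3 op 0.0493 F [ 0.4 -0.4 -0.6] zaxis [ 0.008  0.035 -0.999]
need -0.0568 0.1464 turn -0.3
```

View pics/s15.png

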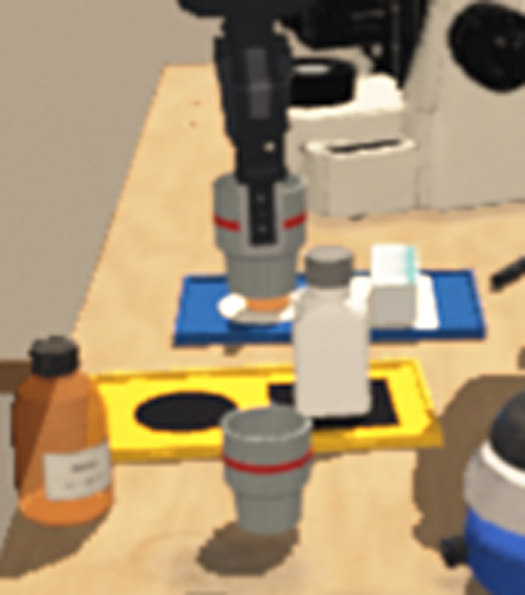

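Request:
{"fn": "step_arm", "kwargs": {
  "moves": [
    [0.4,-0.009,0.022,0.002,0],
    [0.4,-0.009,0.022,0.002,0],
    [0.4,-0.009,0.022,0.002,0],
    [0.4,-0.009,0.022,0.002,0],
    [0.4,-0.009,0.022,0,0],
    [0.4,-0.007,0.018,0,0],
    [0.4,0,0,0,0],
    [0.4,0,0,0,0]
  ]
}}

```text
t: 53.32
tool_pos: [0.4298, 0.0983, 0.1644]
tool_rot: [0.143, -3.131, -0.057]
contact_force: [-0.5, -0.4, -0.3]
opening: 0.0494
```

```bash
python3 st.py .433 .1134 95
```

```text
t 53.33 pos [0.4298 0.0983 0.1644] jaw 95.2 op 0.0494 F [-0.5 -0.4 -0.3] zaxis [-0.008  0.036 -0.999]
need 0.0032 0.0151 turn -0.2
```

Request:
{"fn": "step_arm", "kwargs": {
  "moves": [
    [0.4,0.003,0.014,0,0],
    [0.4,0,0,-0.02,0],
    [0.4,0,0,-0.03,0],
    [0.4,0,0,-0.03,0],
    [0.4,0,0,-0.01,0],
    [0.4,0,0,0,0],
    [0.4,0,0,0,0]
  ]
}}

```text
t: 54.2
tool_pos: [0.4368, 0.1135, 0.0744]
tool_rot: [0.137, -3.137, -0.059]
contact_force: [0.8, -0.4, -0.8]
opening: 0.0494
```

```bash
python3 st.py .433 .1134 95
```

```text
t 54.2 pos [0.4368 0.1135 0.0744] jaw 95.0 op 0.0494 F [ 0.8 -0.4 -0.8] zaxis [-0.003  0.037 -0.999]
need -0.0038 -0.0001 turn 0.0
```

Request:
{"fn": "step_arm", "kwargs": {
  "moves": [
    [0.4,-0.004,0,-0.015,0],
    [0.4,0,0,-0.015,0],
    [0.4,0,0,-0.004,0],
    [0.4,0,0,0,0],
    [0.4,0,0,0,0]
  ]
}}

```text
t: 54.82
tool_pos: [0.4338, 0.1136, 0.0399]
tool_rot: [-0.137, 3.136, 0.059]
contact_force: [-0.3, -0.6, -0.6]
opening: 0.049
```

```bash
python3 st.py .433 .1134 95
```

```text
t 54.83 pos [0.4338 0.1136 0.0399] jaw 95.0 op 0.049 F [-0.3 -0.6 -0.6] zaxis [ 0.     0.038 -0.999]
need -0.0008 -0.0002 turn 0.0
```

Request:
{"fn": "step_arm", "kwargs": {
  "moves": [
    [0.4,-0.0005,0,-0.003,0],
    [0.4,0,0,-0.002,0],
    [0.4,0,0,0,0]
  ]
}}

```text
t: 55.2
tool_pos: [0.4339, 0.1136, 0.0353]
tool_rot: [-0.137, 3.135, 0.059]
contact_force: [0.8, -0.2, -1.6]
opening: 0.0493
```

```bash
python3 st.py .433 .1134 95
python3 - <<'E'
from h import *
im=shoot('side','side16.png'); c=im['color'][150:300,210:360,::-1]; cv2.imwrite('pics/s16.png',cv2.resize(c,None,fx=4,fy=4,interpolation=cv2.INTER_CUBIC))
E
```

```text
t 55.2 pos [0.4339 0.1136 0.0353] jaw 95.0 op 0.0493 F [ 0.8 -0.2 -1.6] zaxis [ 0.002  0.038 -0.999]
need -0.0009 -0.0002 turn 0.0
```

View pics/s16.png

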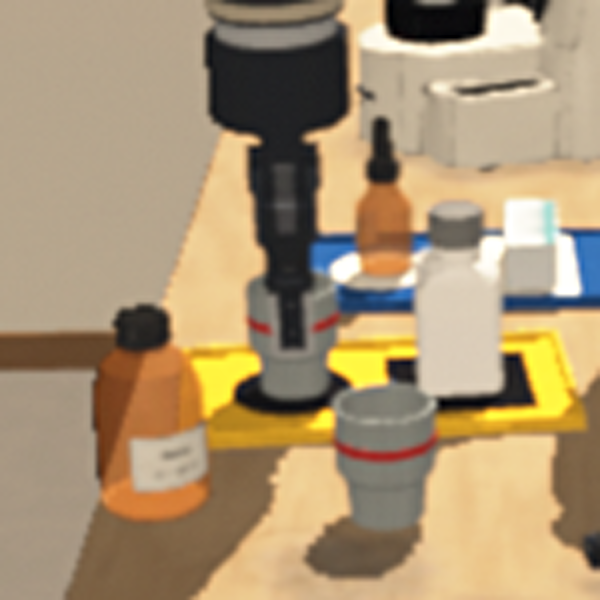

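Request:
{"fn": "step_arm", "kwargs": {
  "moves": [
    [0.4,0,0,-0.0015,0],
    [0.4,0,0,0,0],
    [0.65,0,0,0,0],
    [0.9,0,0,0,0],
    [0.9,0,0,0,0],
    [0.9,0,0,0.02,0],
    [0.9,0,0,0.04,0],
    [0.9,0,0,0.05,0],
    [0.9,0,0,0.05,0],
    [0.9,-0.01,-0.03,0,0],
    [0.9,-0.01,-0.045,0,0],
    [0.9,0,-0.045,0,0],
    [0.9,0,-0.045,0,0],
    [0.9,0,-0.045,0,0],
    [0.9,0,-0.045,0,0],
    [0.9,0,-0.045,0,0],
    [0.9,0,-0.03,0,0],
    [0.9,0,0,0,0],
    [0.9,0,0,0,0]
  ]
}}

```text
t: 57.62
tool_pos: [0.411, -0.2262, 0.2011]
tool_rot: [-0.14, 3.128, 0.056]
contact_force: [-0.1, -0.4, 0.3]
opening: 0.0768
```

```bash
python3 st.py
cat > ov2.py <<'E'
from ov import *
P=[]; c=np.cos
def pose(tx,ty,yw,x): return tx+x*np.cos(yw),ty+x*np.sin(yw)
x,y=pose(.5219,.3033,.0027,.046); P+=[rect(x,y,z,.032,.084,.0027) for z in (.006,.035)]
x,y=pose(.5219,.3033,.0027,-.046); P+=[circ(x,y,z,r) for z,r in [(.006,.018),(.049,.018),(.077,.011),(.106,.007)]]
x,y=pose(.4781,.1174,.087,.046); P+=[rect(x,y,z,.046,.046,.087) for z in (.006,.071)]+[circ(x,y,.106,.0155)]
x,y=pose(.4781,.1174,.087,-.046); P+=[circ(x,y,z,r) for z,r in [(.006,.0185),(.03,.025),(.066,.025)]]
P+=[circ(.4884,-.0332,z,r) for z,r in [(0,.0185),(.06,.025)]]
t=shoot('top','top9.png'); s=shoot('side','side17.png')
draw(t,P,'f_t.png',(125,185,345,345),3.6); draw(s,P,'f_s.png',(215,160,400,300),4)
draw(t,[],'f_t0.png',(125,185,345,345),3.6)
E
python3 ov2.py
```

```text
t 57.62 pos [ 0.411  -0.2262  0.2011] jaw 95.1 op 0.0768 F [-0.1 -0.4  0.3] zaxis [ 0.008  0.036 -0.999]
(576, 792, 3)
(560, 740, 3)
(576, 792, 3)
```

View pics/f_t.png

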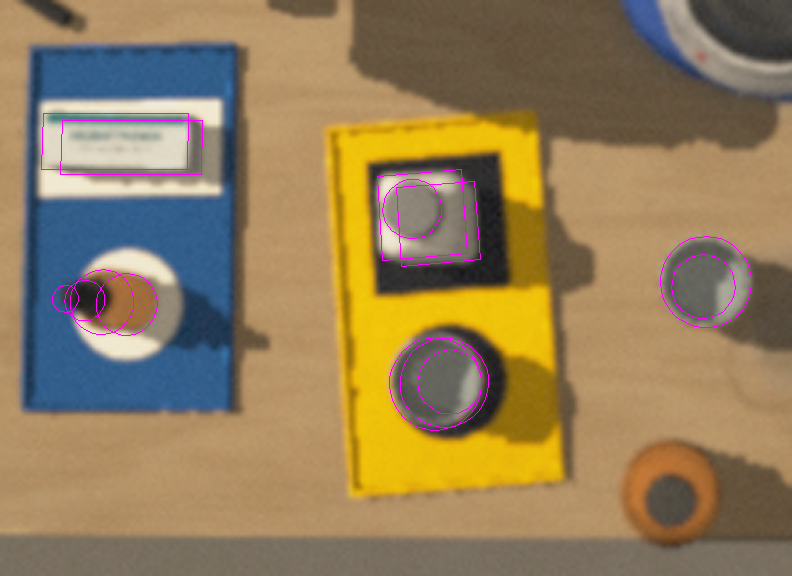

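View pics/f_s.png

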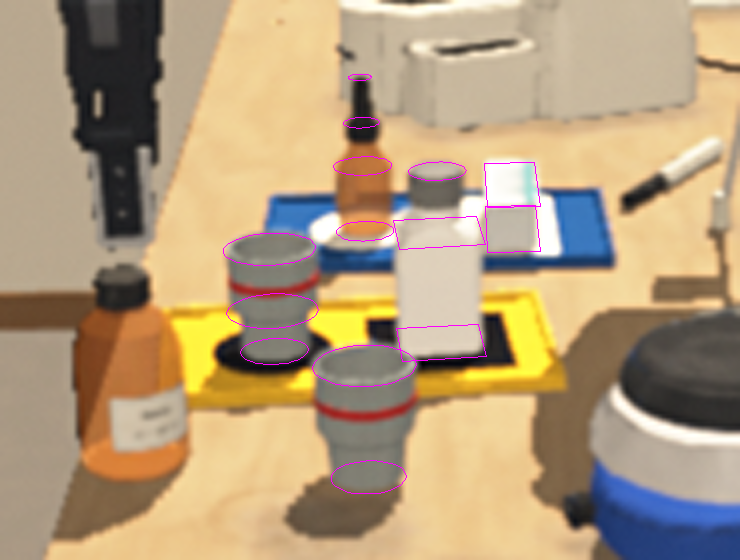

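Run:
```python
import cv2
a=cv2.imread('pics/top9.png')[245:305,130:200]; b=cv2.imread('pics/side17.png')[170:230,280:350]
import numpy as np
a=cv2.resize(a,(390,334),interpolation=cv2.INTER_CUBIC); b=cv2.resize(b,(390,334),interpolation=cv2.INTER_CUBIC); cv2.imwrite('pics/z.png',np.hstack([a,b]))
```

```text
(no output)
```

View pics/z.png

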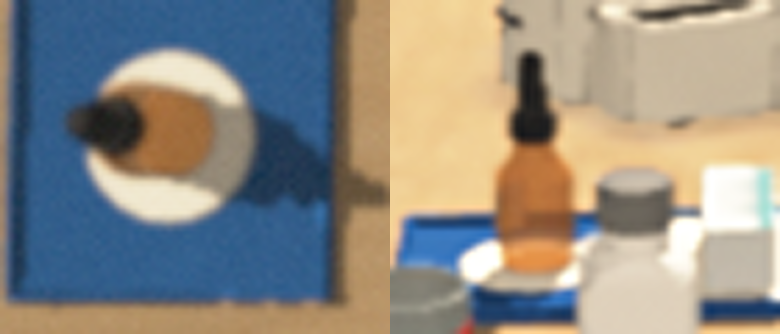

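Run:
```python
from h import *
t=pickle.load(open('pics/top9.png.pkl','rb')); s=pickle.load(open('pics/side17.png.pkl','rb'))
f=lambda x,y:((x+.5)/5.571-.5+130,(y+.5)/5.571-.5+245)
print('collar',ray(t,f(119,125),.077),'bulb',ray(t,f(80,124),.102),'base right edge',ray(t,f(213,130),.008))
for y in (.297,.303,.309):
    x=.4765; print(y,'base front',proj(s,[x,y-.018,.006]),'tip',proj(s,[x,y,.106]))
g=lambda x,y:((x-390+.5)/5.571-.5+280,(y+.5)/5.571-.5+170)
print('seen base',g(536,272),'tip',g(530,50))
```

```text
collar [[0.47782518 0.297489   0.077     ]] bulb [[0.47728139 0.30235548 0.102     ]] base right edge [[0.47836784 0.28537698 0.008     ]]
0.297 base front [[305.6749607  220.64157176]] tip [[304.61992979 179.5309846 ]]
0.303 base front [[305.75448127 219.79381105]] tip [[304.70521135 178.83508653]]
0.309 base front [[305.83339793 218.95261975]] tip [[304.78982804 178.14470442]]
seen base (305.7968946329205, 218.41401902710464) tip (304.7198887093879, 178.56479985639922)
```

```bash
python3 -c "
from h import *
print(ctrl.finish_job())"
```

```text
the job is handed in; nothing more can be done
None
```

I made up both kits and handed the job in at about 58 s of the 112 s allowed; `finish_job` gave no verdict.

- **Blue tray:** The slide box is flat on the oblong pad, within about 2 mm of centre and about 2–3° of square. The dropper bottle is upright on the round pad.
- **Yellow tray:** The white bottle is upright and squared up on the square pad. The upper cup is mouth up on the round pad. It came straight off the stack.
- **Left in place:** The lower cup still matched its starting outline in the last pictures. The large amber bottle is standing and looks unmoved. I never went near the flask; it was last seen standing as I picked up the white bottle, and it is not in the final close-ups.

**Last checks:** In the final top and side pictures, all four things lay within about 2 pixels (roughly 4 mm) of the ideal outlines, except the dropper bottle. The wrist force never read more than about 2 N when I checked it.

**Disagreed or drifted:**
- **Dropper bottle:** The top and side views put its y a few mm apart, at about 0.297 to 0.305 m against the pad's 0.303 m. That is inside the 12 mm tolerance.
- **Tool tilt:** The tool slowly leaned by up to about 0.1 rad between picks. I reduced this to about 0.04 rad with some extra in-and-out arm moves before the white bottle and cup picks.

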